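# Chase the pillar thread of a microscope foot

## Task

Fit the loose bar wrench onto the square of the tap standing in the clamped microscope foot, then chase the thread clockwise the proper way: half a turn forward, a quarter back, half a turn forward, a quarter back, then forward until you feel the stop collar's rubber washer bear on the boss, and stop there without squashing it hard. Keep the tap square to the boss, never leaning on it, and leave the wrench sitting on the tap, with everything else on the bench undisturbed.

Things in the scene. Friction and masses are not known exactly. Their poses are not given: they have to be found in the camera images.
- tap_turn (a joint): turn of the tap since the start, rad: 0 at the start, growing clockwise seen from above (forward). It feeds down 3 mm per turn and takes about 0.2 N m to turn either way. The rubber washer under its brass stop collar meets the boss somewhere past 5 rad, at a different turn each time; from there the turning torque climbs by about 0.4 N m per radian
- tap_square (a point): centre of the top of the started tap, a steel rod upright in the boss, about 103 mm above the table; z is its axis, up; the frame turns with it. Its drive: a square 13 mm across flats (sides along x and y), 17 mm long, the upper 4 mm tapered to 9.6 mm; below it the 20 mm round shank carries the wrench. Pushed sideways there it gives about 1 mm per 4 N and springs back
- foot: cast white microscope pillar foot, 130 x 120 x 14 mm with a round boss 50 mm thick in the middle, strapped down on a dark clamping plate 200 x 230 x 16 mm; all of it is fixed. Origin: on the table under the boss; z up. Two strap clamps, up to 55 mm above the table, stand 76 mm either side of the boss along y
- rest: fixed wooden tool rest, 50 x 140 mm, with two notched saddles 100 mm apart along its y, 42 mm high; origin: centre of its underside
- wrench: loose steel bar tap wrench, 0.35 kg. Origin: centre of the underside of its block, 24 (x) by 46 (y) by 16 mm (z, up) with a 14.2 mm square hole through it. Bars 13 mm thick run out along +y (red tape) and -y at 8 mm height to 100 mm. It starts level on the rest, underside at 31.5 mm. Fitted (any quarter turn fits), the underside is 17 mm below the tap's top, with 5 degrees of play either way
- flask: empty clear culture flask with green cap, lying, 140 x 85 x 34 mm; leave alone. Origin: underside
- oil_can: small white bottle, 44 mm thick, 84 mm tall; leave alone. Origin: underside
- objective: microscope objective standing on the bench, 32 mm thick, 44 mm tall; leave alone. Origin: underside
- tap: the tap itself: steel, standing in the boss, with a brass stop collar 41 mm across and a black rubber washer under the collar, a few mm above the boss at the start; its contact with the foot is the washer bearing on the boss. Origin: on its axis, at the washer's underside; z up
There are look-alikes about, which are no part of the job. There is more than one size of the wrench; the job needs the middle-sized.

How it is judged (in metres and radians):
On the way, in this order (a step that is already met when the one before it is completed fails the run):
1. the wrench is down on the tap's square (horizontal distance between wrench and tap_square below 0.005 m and z of wrench in the frame of tap_square below -0.011 m and angle between the z axis of wrench and the z axis of tap_square, either way round below 0.2 rad), for 0.1 s.
2. first stroke: the tap is turned forward about half a turn (at least 160 degrees from the start) (value of joint tap_turn above 2.79 rad).
3. it is then backed off about a quarter turn (to 110 degrees or less); going on forward past 250 degrees instead fails ((value of joint tap_turn below 1.92 rad or value of joint tap_turn above 4.36 rad)).
4. second stroke: forward about half a turn again (to at least 250 degrees); backing off below 35 degrees instead fails ((value of joint tap_turn above 4.36 rad or value of joint tap_turn below 0.6 rad)).
5. backed off about a quarter turn again (to 200 degrees or less); going on forward past 340 degrees instead fails ((value of joint tap_turn below 3.49 rad or value of joint tap_turn above 5.93 rad)).
6. last stroke: forward again (past 230 degrees); backing off below 120 degrees instead fails ((value of joint tap_turn above 4 rad or value of joint tap_turn below 2.1 rad)).
7. the washer bears on the boss and the wrench is let go (((contact force between tap and foot above 3 N and contact force between the fingers and wrench below 0.2 N) or value of joint tap_turn below 2.1 rad)).
At the end, for the whole second after the job is handed in: the collar's washer bears on the boss with over 3 N, the tap is upright within 3 degrees, and the wrench rests let go and still on the tap's square (centred within 5 mm, its underside at least 11 mm below the top of the tap) (all of step 1 and contact force between tap and foot above 3 N and angle between tap_square's own z axis and vertical below 0.05 rad and linear speed of wrench below 0.02 m/s and angular speed of wrench below 0.1 rad/s); the robot touches nothing.
It fails at once if the washer is squashed onto the boss with over 25 N (contact force between tap and foot above 25 N).
It fails at once if the tap is leaned over by more than 3 degrees (angle between tap_square's own z axis and vertical above 0.052 rad).
It fails at once if the flask is moved by more than 15 mm (distance of flask from where it was at the start of the episode above 0.015 m).
It fails at once if the small bottle is moved by more than 15 mm (distance of oil_can from where it was at the start of the episode above 0.015 m).
It fails at once if the objective is moved by more than 15 mm (distance of objective from where it was at the start of the episode above 0.015 m).
It also fails if it takes over 72 s, if anything falls off the work surface, if the arm or the gripper's body presses on something with over 40 N, if the wrist force passes 120 N, or if a joint passes its speed limit or range.

## Robot

A 7-joint arm with a two-finger parallel gripper is mounted at the origin on the work surface. World frame = base frame: x ahead of the robot, y to its left, z up, the work surface at z = 0. Lengths are in m, angles in degrees, forces in N, time in s.
With the tool pointing down it reaches from about 0.425 to 0.875 m from the base axis. Payload 4.7 kg.
Tool frame: the origin (TCP) lies at the very end of the fingers, on their centre line; the grasp point (between the pads) lies 19 mm behind it; y points along the fingers, z is the direction in which the jaws open and shut, and the axes are right-handed (so a half turn about y gives the same grasp; the last joint's range is limited). The gripper opens to 87 mm and grips with 3 to 60 N. Pads are 19 mm wide; open, the fingers measure 117 mm over their backs; the gripper's body (75 mm by 190 mm) begins 51 mm behind the grasp point.
Start: joints at [-71.958, 18.392, -4.016, 83.108, 1.295, 78.541, -3.26], TCP at [0.193, 0.621, 0.189] pointing down, gripper open.
Joint ranges: [-163.93, 163.93], [-17.29, 119.83], [-79.2, 71.16], [3.27, 140.29], [-89.18, 269.18], [5.43, 117.66], [-154.24, 154.24]. Speed limits (degrees/s): [147.25, 147.25, 180, 180, 180, 180, 180].

## Interface

Orientations are given as [roll, pitch, yaw] about the fixed x, y, z axes, in that order (R = Rz(yaw) Ry(pitch) Rx(roll)).
In Python, from cell import env gives the robot as it stands.
- The arm moves only by the shell command python3 -m pendant 'ROWS' [FORCE]. ROWS is JSON, one flat list of numbers, 7 for each row, row after row: the shift along the world's x, y, z in units of 40 mm (1.0 is 40 mm), then the turn, a rotation vector about the world's x, y, z in units of 10 degrees (1.0 is 10 degrees), then the finger opening in mm, from 0 to 87. In form: [x, y, z, wx, wy, wz, jaw, x, y, z, wx, wy, wz, jaw, ...]. A call has 1 to 10 rows; each row shifts and turns the commanded pose from where the row before left it; what a row does not reach is not made up. A row lasts 1/8 s, in which the tool goes at most 62.5 mm and 10.7 degrees, less where a joint would pass 70% of its speed; a pose out of reach is approached as far as the arm can. A call is refused whole if a number of a shift passes 1 or a number of a turn 1, either way. A call with a gripper value outside its range is refused whole. The fingers move at their own pace and stop on an object; FORCE is the grip in N (left out, the last holds). Time passes only in rows, so rows that do not move let the fingers close. It gives the time, the measured TCP pose, the force and the opening at its end, in the units of the state.
- env.get_obs(): the state, without advancing time (a new reading comes with each control period).
- env.read_camera(name): name is "scene" or "top" or "wrist"; returns a dict with "image" (480x640x3 uint8, red, green, blue), "fx", "fy", "cx", "cy" (pixels), "cam_to_world" (4x4, takes a point from camera to world coordinates). Camera axes: x right, y up, looking along -z (the intrinsics and any distortion apply to the point x, -y, -z); pixel columns grow to the right and rows downward; lengths in m; the calibration is good to about 2 mm. A picture is of the moment at which its call begins. There is no depth.
- env.sign_off(): hands the job in, once; it reports no verdict.
The state is a dict: "time_s": time; "qpos": joint angles; "joint_velocities": joint speeds; "effort": joint torques, N m; "tool_pos": TCP position; "tool_rot": TCP orientation; "force": force on the tool from outside, world axes, zero at the start; "wrist_torque": the same for the moment, N m; "grip_width": finger opening in m.
Only numpy, scipy, OpenCV 4.12 (cv2) and the standard library are available. Lean on these libraries where they do the work, as an engineer would, in place of code of your own. Each camera call takes 0.05 s, during which the arm holds its last target.

## Working session

There is one attempt and no reset: what is moved stays moved. The work goes in short steps, Python scripts to look and compute and a shell command to move; the robot and the scene stay as the last step left them, time stands still between calls to the robot, and variables do not carry over. Pictures are saved under pics/ and viewed, and the job is handed in when it is done.

```bash
ls; mkdir -p pics; python3 - <<'E'
from cell import env
import cv2
o=env.get_obs(); print({k:(v if not hasattr(v,'round') else v) for k,v in o.items()})
for n in("scene","top","wrist"):
    c=env.read_camera(n); cv2.imwrite(f"pics/{n}0.png",c["image"][:,:,::-1]); print(n,c["fx"],c["fy"],c["cx"],c["cy"],c["cam_to_world"], [k for k in c])
E
```

```text
pics
{'time_s': 0.0, 'qpos': array([-71.95894601,  18.44038369,  -4.01565904,  83.17508251,
         1.29633214,  78.54094803,  -3.26035363]), 'joint_velocities': array([ 0.01036473,  0.10921495, -0.01814632,  0.01804358, -0.06184896,
       -0.00355532, -0.05074425]), 'effort': array([ 2.94457623e-04, -4.91282487e+01, -4.03881753e-01, -3.12533391e+01,
       -6.40847068e-02,  4.36048291e-02,  1.55431999e-04]), 'tool_pos': array([0.19244497, 0.62020651, 0.18784502]), 'tool_rot': array([-9.01110952e+01, -7.02647098e-03, -1.72312601e+01]), 'force': array([-0.0176889 , -0.21485281, -0.05858608]), 'wrist_torque': array([-0.01500475, -0.00234535, -0.03659168]), 'grip_width': 0.08677681347899234}
scene 558.0645829205494 558.0645829205494 320.39467109332975 238.28145810390578 [[-0.02111476 -0.8232354   0.56730736  1.18471688]
 [ 0.99972825 -0.01177868  0.02011678  0.07227131]
 [-0.00987871  0.56757796  0.82326039  1.0213265 ]
 [ 0.          0.          0.          1.        ]] ['image', 'fx', 'fy', 'cx', 'cy', 'cam_to_world']
top 454.69815797017264 454.69815797017264 320.1008971741128 242.74635509133606 [[ 0.00983823  0.98009137 -0.19830308  0.38399557]
 [-0.99989698  0.01171517  0.00829395  0.06563192]
 [ 0.01045198  0.19820105  0.98010566  0.88552478]
 [ 0.          0.          0.          1.        ]] ['image', 'fx', 'fy', 'cx', 'cy', 'cam_to_world']
wrist 376.4784134967414 376.4784134967414 318.5645851486215 238.6375527252579 [[ 0.29578784 -0.91985921 -0.25762102  0.12223025]
 [ 0.95525084  0.28417189  0.08211075  0.64335652]
 [-0.00232167 -0.27038005  0.96275087  0.38367768]
 [ 0.          0.          0.          1.        ]] ['image', 'fx', 'fy', 'cx', 'cy', 'cam_to_world']
```

View pics/scene0.png

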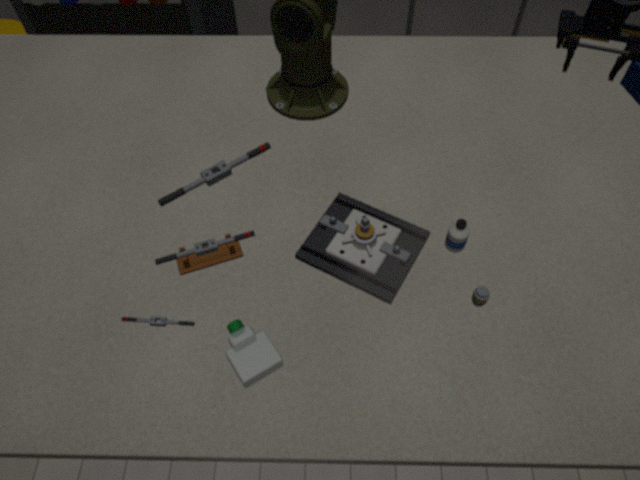

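View pics/top0.png

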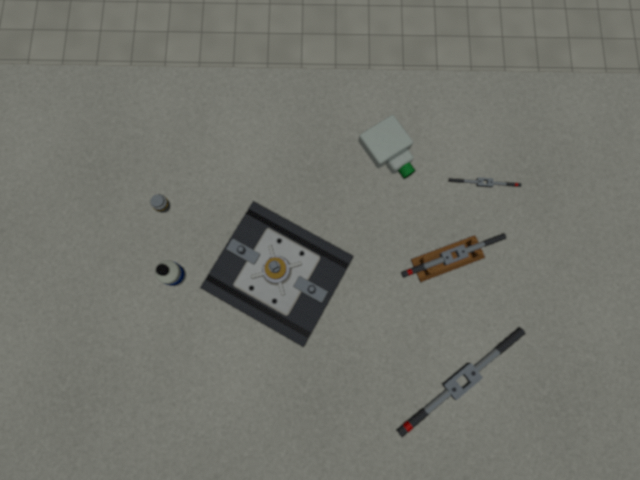

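View pics/wrist0.png

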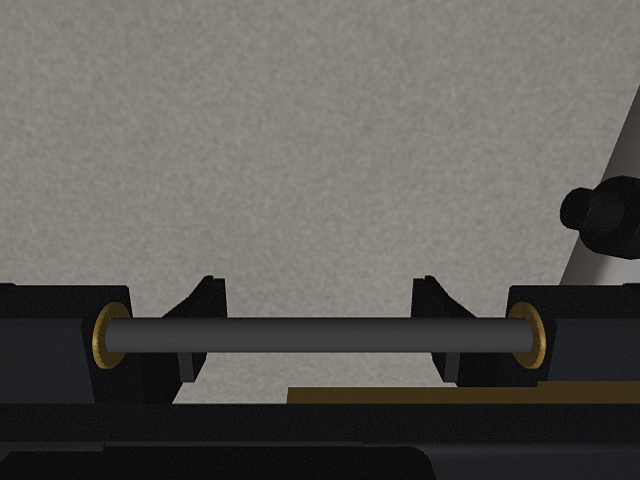

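The middle wrench is the one on the wooden rest, at top-view (455,255). The tap is at (276,268) in the foot. The small wrench (485,182) and large one (462,380) are the decoys, and the flask, bottle and objective stand clear. I'll cast rays next.

```bash
cat > h.py <<'E'
from cell import env
import numpy as np, cv2
def ray(c,u,v):
    M=np.array(c["cam_to_world"]); d=M[:3,:3]@np.array([(u-c["cx"])/c["fx"],-(v-c["cy"])/c["fy"],-1]); return M[:3,3],d
def onz(c,u,v,z):
    o,d=ray(c,u,v); return o+d*(z-o[2])/d[2]
def proj(c,p):
    M=np.array(c["cam_to_world"]); q=M[:3,:3].T@(np.array(p)-M[:3,3]); return c["cx"]+c["fx"]*q[0]/-q[2], c["cy"]-c["fy"]*q[1]/-q[2]
def crop(img,u0,v0,u1,v1,s,fn): cv2.imwrite(fn,cv2.resize(img[v0:v1,u0:u1,::-1],None,fx=s,fy=s,interpolation=cv2.INTER_CUBIC))
E
python3 - <<'E'
from h import *
t=env.read_camera("top"); s=env.read_camera("scene")
print("wrench",onz(t,455,255,.047),onz(s,206,246,.047))
print("tips",onz(t,406,273,.04),onz(t,504,237,.04))
print("tap",onz(t,276,268,.103),onz(s,365,219,.103))
crop(t["image"],390,220,520,300,6,"pics/tw.png"); crop(t["image"],230,220,330,320,6,"pics/tt.png")
crop(s["image"],140,210,280,290,5,"pics/sw.png"); crop(s["image"],310,190,430,280,6,"pics/st.png")
E
```

```text
wrench [ 0.53321186 -0.19493403  0.047     ] [ 0.53649456 -0.19200695  0.047     ]
tips [ 0.49909894 -0.10322126  0.04      ] [ 0.57046795 -0.2927281   0.04      ]
tap [0.4967177  0.13506798 0.103     ] [0.50269765 0.1400615  0.103     ]
```

View pics/tw.png

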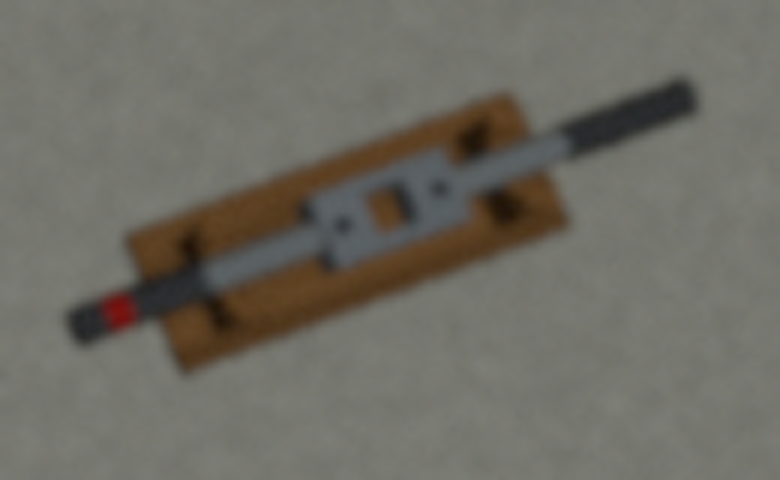

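View pics/tt.png

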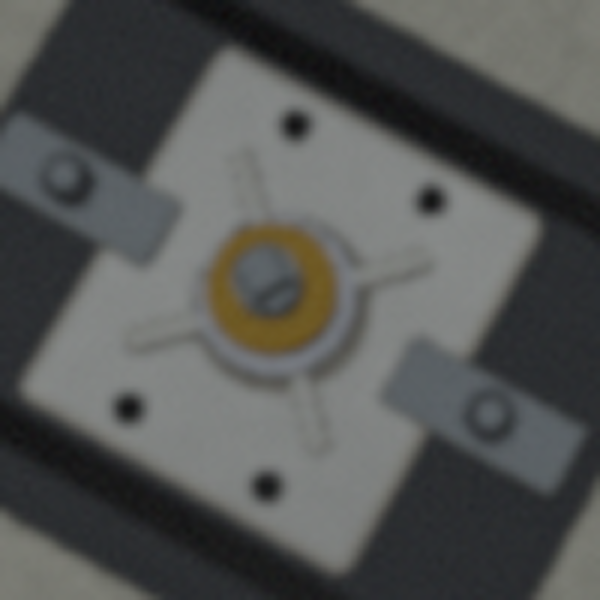

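View pics/st.png

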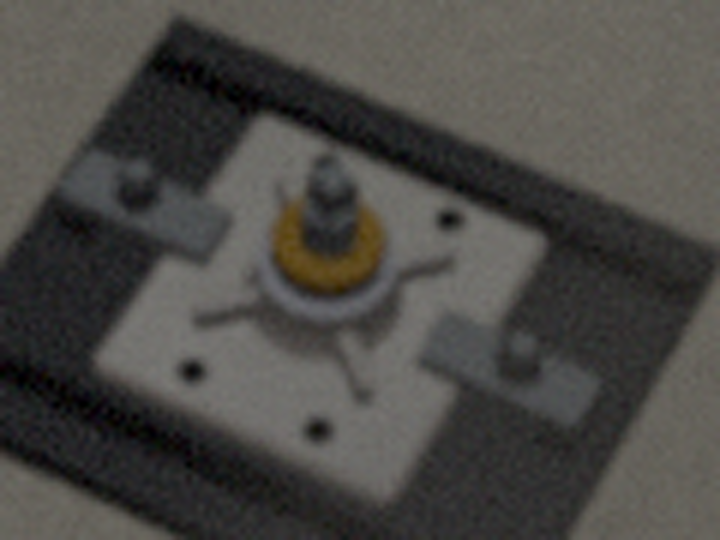

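```bash
python3 -m pendant '[0.6,-0.98,0.1,0,0,-0.45,60,0.6,-0.98,0.1,0,0,-0.45,60,0.6,-0.98,0.1,0,0,-0.45,60,0.6,-0.98,0,0,0,-0.45,60,0.6,-0.98,0,0,0,-0.45,60,0.6,-0.98,0,0,0,-0.45,60,0.6,-0.98,0,0,0,-0.45,60,0.6,-0.98,0,0,0,-0.45,60,0.6,-0.98,0,0,0,-0.45,60,0.6,-0.98,0,0,0,-0.45,60]' && python3 -m pendant '[0.6,-0.98,0,0,0,-0.45,60,0.6,-0.98,0,0,0,-0.45,60,0.6,-0.98,0,0,0,-0.45,60,0,0,0,0,0,0,60]'
python3 - <<'E'
from h import *
o=env.get_obs(); print(o["time_s"],o["qpos"].round(1),o["tool_pos"],o["tool_rot"])
c=env.read_camera("wrist"); cv2.imwrite("pics/w1.png",c["image"][:,:,::-1])
E
```

```text
time_s: 1.5
tool_pos: [0.4332, 0.2275, 0.2012]
tool_rot: [-90.0, 0.0, -62.4]
force: [-0.1, 0.3, 0.2]
grip_width: 0.0602
time_s: 2.0
tool_pos: [0.5062, 0.1068, 0.2012]
tool_rot: [-90.0, -0.1, -76.2]
force: [-0.5, 0.4, 0.7]
grip_width: 0.0597
2.0 [-40.1   1.3  25.7 101.7  -0.5  77.1  -0.4] [0.50616613 0.1067733  0.20115958] [-89.96158893  -0.09369226 -76.17897047]
```

View pics/w1.png

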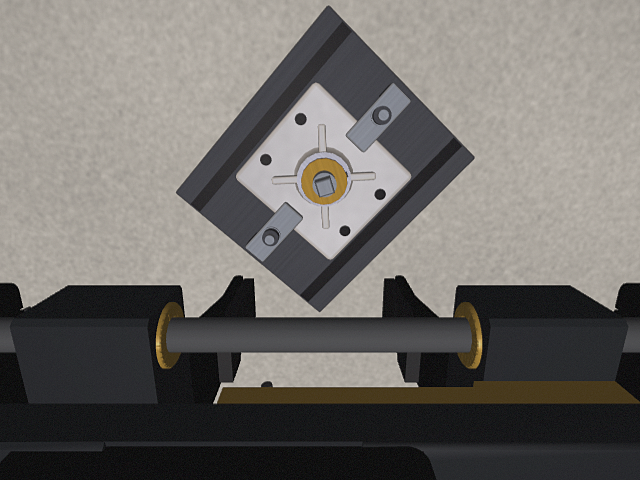

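The wrist camera sees the tap square clearly at about (324,186). I'll zoom in.

```bash
python3 - <<'E'
from h import *
c=env.read_camera("wrist"); np.save("c1.npy",c,allow_pickle=True)
crop(c["image"],294,152,354,212,10,"pics/w1c.png")
E
```

```text
(no output)
```

View pics/w1c.png

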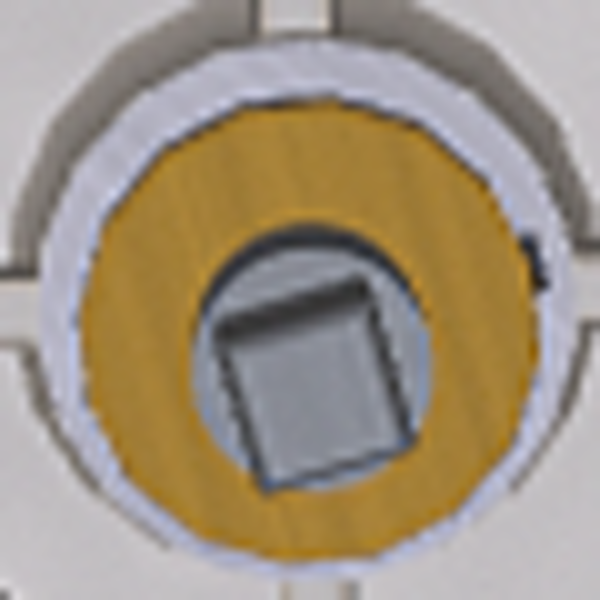

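```bash
python3 - <<'E'
from h import *
c=np.load("c1.npy",allow_pickle=True).item()
P=[onz(c,294+u/10-.45,152+v/10-.45,.103)[:2] for u,v in[(234,345),(374,312),(408,440),(268,483)]]
P=np.array(P);print(P.round(4),P.mean(0))
for i in range(4):
    d=P[(i+1)%4]-P[i];print(np.degrees(np.arctan2(d[1],d[0]))%90,np.hypot(*d))
# collar: ellipse of brass colour
hsv=cv2.cvtColor(c["image"],cv2.COLOR_RGB2HSV); m=cv2.inRange(hsv,(12,90,60),(35,255,255)); m[:150]=0;m[215:]=0
ct,_=cv2.findContours(m,cv2.RETR_EXTERNAL,cv2.CHAIN_APPROX_NONE); k=max(ct,key=cv2.contourArea); e=cv2.fitEllipse(k);print(e)
for z in(.055,.06,.065,.07,.075): print(z,onz(c,*e[0],z)[:2], e[1][0]/c["fx"]*(c["cam_to_world"][2][3]-z)/.97)
o,d=ray(c,325.8,191.5); s=env.read_camera("scene"); 
o2,d2=ray(s,364.7,218.3); A=np.stack([d,-d2],1); t=np.linalg.lstsq(A,o2-o,rcond=None)[0]; print("tri",o+d*t[0],o2+d2*t[1])
E
```

```text
[[0.4958 0.143 ]
 [0.5058 0.1481]
 [0.5109 0.1391]
 [0.5011 0.1331]] [0.50340432 0.14083165]
27.355656264304162 0.011192531616827626
29.48139096577352 0.010394428145343661
31.33902647705159 0.01150481210085814
27.87330088561376 0.011186935629143833
((324.43035888671875, 184.67784118652344), (44.75048065185547, 45.008514404296875), 1.126074194908142)
0.055 [0.50345539 0.13940835] 0.04187100014600259
0.06 [0.50322465 0.14003779] 0.04125828883929798
0.065 [0.50299391 0.14066723] 0.04064557753259336
0.07 [0.50276317 0.14129666] 0.04003286622588875
0.075 [0.50253243 0.1419261 ] 0.039420154919184144
tri [0.50345925 0.14091629 0.10560672] [0.50301855 0.13928497 0.10581546]
```

```bash
python3 -m pendant '[0.12,-0.94,-0.1,0,0,0.08,60,0.12,-0.94,-0.1,0,0,0.08,60,0.12,-0.94,-0.1,0,0,0.08,60,0.12,-0.94,-0.1,0,0,0.08,60,0.12,-0.94,-0.1,0,0,0.08,60,0.12,-0.94,-0.1,0,0,0.08,60,0.12,-0.94,-0.1,0,0,0.08,60,0.12,-0.94,-0.1,0,0,0.08,60,0.12,-0.94,0,0,0,0.08,60,0,0,0,0,0,0,60]'
python3 - <<'E'
from h import *
o=env.get_obs(); print(o["time_s"],o["qpos"].round(1),o["tool_pos"],o["tool_rot"])
c=env.read_camera("wrist"); cv2.imwrite("pics/w2.png",c["image"][:,:,::-1]);np.save("c2.npy",c,allow_pickle=True)
E
```

```text
time_s: 3.4
tool_pos: [0.5474, -0.2292, 0.1688]
tool_rot: [-90.1, -0.1, -68.7]
force: [-0.2, -0.2, -0.1]
grip_width: 0.0598
3.4 [-15.5  14.4  42.1  94.5  -9.8  74.9  49.6] [ 0.54740898 -0.22919311  0.16877477] [-9.00615684e+01 -6.74814361e-02 -6.86869867e+01]
```

View pics/w2.png

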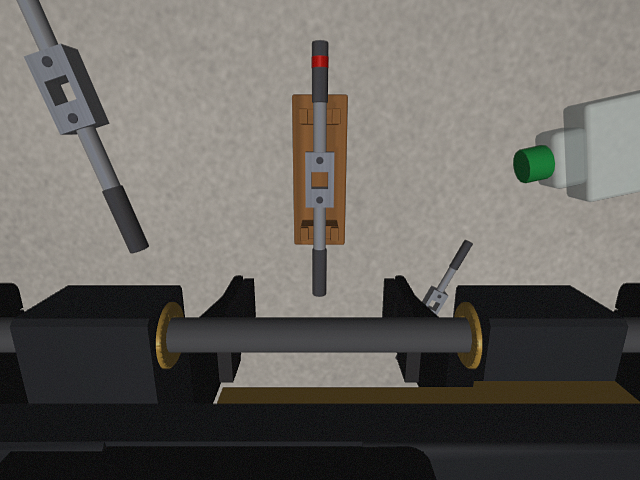

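The wrench block is at (320,180), with its bars almost vertical in the picture. Next I'll measure the axis and centre.

```bash
python3 - <<'E'
from h import *
c=np.load("c2.npy",allow_pickle=True).item()
crop(c["image"],280,140,360,220,8,"pics/w2c.png")
a=onz(c,320,42,.046);b=onz(c,319.2,293,.046);print(a,b,np.hypot(*(a-b)[:2]),np.degrees(np.arctan2(*(a-b)[1::-1])),(a+b)/2)
E
```

```text
[ 0.49729491 -0.0969809   0.046     ] [ 0.57261644 -0.29114751  0.046     ] 0.20826426718989674 111.20237629074512 [ 0.53495567 -0.1940642   0.046     ]
```

View pics/w2c.png

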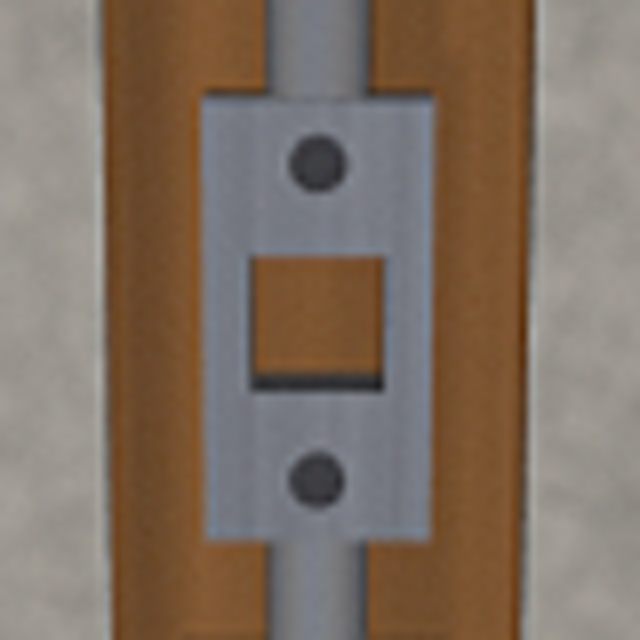

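```bash
python3 - <<'E'
from h import *
c=np.load("c2.npy",allow_pickle=True).item()
f=lambda u,v:onz(c,280+u/8-.44,140+v/8-.44,.0475)[:2]
H=np.array([f(*p) for p in[(250,256),(386,256),(384,391),(250,391)]]);B=np.array([f(*p) for p in[(202,96),(436,96),(433,541),(205,541)]])
for q in(H,B):
    print(q.mean(0),[np.hypot(*(q[(i+1)%4]-q[i])).round(4) for i in range(4)],[np.degrees(np.arctan2(*(q[(i+1)%4]-q[i])[::-1])).round(1) for i in range(4)])
print(env.get_obs()["tool_pos"])
E
```

```text
[ 0.53504043 -0.19501039] [np.float64(0.0142), np.float64(0.0141), np.float64(0.0141), np.float64(0.0141)] [np.float64(21.4), np.float64(-69.1), np.float64(-158.6), np.float64(111.0)]
[ 0.53514999 -0.19486052] [np.float64(0.024), np.float64(0.0464), np.float64(0.0244), np.float64(0.0464)] [np.float64(21.4), np.float64(-68.4), np.float64(-158.6), np.float64(111.2)]
[ 0.54781336 -0.2267637   0.16863979]
```

```bash
cat >> h.py <<'E'
def avg(n=8):
    P=[];R=[];F=[];T=[]
    for i in range(n):
        env.read_camera("wrist"); o=env.get_obs();P.append(o["tool_pos"]);R.append(o["tool_rot"]);F.append(o["force"]);T.append(o["wrist_torque"])
    f=lambda A:(np.round(np.mean(A,0),4),np.round(np.std(A,0),4))
    print(o["time_s"],"pos",f(P),"rot",f(R),"F",f(F),"T",f(T),"q",o["qpos"].round(1),"w",round(o["grip_width"],4))
E
python3 -c "
from h import *
avg()"
```

```text
3.85 pos (array([ 0.5482, -0.2252,  0.1689]), array([0.0001, 0.0005, 0.0002])) rot (array([-8.99717e+01,  5.50000e-02, -6.83876e+01]), array([0.0106, 0.0249, 0.0379])) F (array([ 0.0179, -0.0326, -0.2   ]), array([0.3811, 0.5115, 0.4682])) T (array([-0.0679,  0.0411,  0.0123]), array([0.0292, 0.0302, 0.0379])) q [-15.7  14.3  42.   94.6  -9.9  74.9  49.6] w 0.0602
```

```bash
python3 - <<'E'
from h import *
avg(2)
c=env.read_camera("wrist"); np.save("c3.npy",c,allow_pickle=True)
crop(c["image"],280,140,360,220,8,"pics/w3c.png"); print(env.get_obs()["tool_pos"], c["cam_to_world"][:3,3])
print(np.load("c2.npy",allow_pickle=True).item()["cam_to_world"][:3,3])
E
```

```text
3.95 pos (array([ 0.548 , -0.2266,  0.1691]), array([0.    , 0.0001, 0.    ])) rot (array([-8.99761e+01,  6.80000e-03, -6.84825e+01]), array([0.0023, 0.0012, 0.0107])) F (array([0.147 , 0.3516, 0.0103]), array([0.3022, 0.5158, 0.104 ])) T (array([-0.0545,  0.0171,  0.0443]), array([0.0127, 0.0311, 0.0062])) q [-15.7  14.3  42.   94.6  -9.9  74.9  49.6] w 0.0601
[ 0.54790364 -0.22685595  0.16906605] [ 0.52129604 -0.15683059  0.36480445]
[ 0.52117466 -0.15890283  0.36439607]
```

View pics/w3c.png

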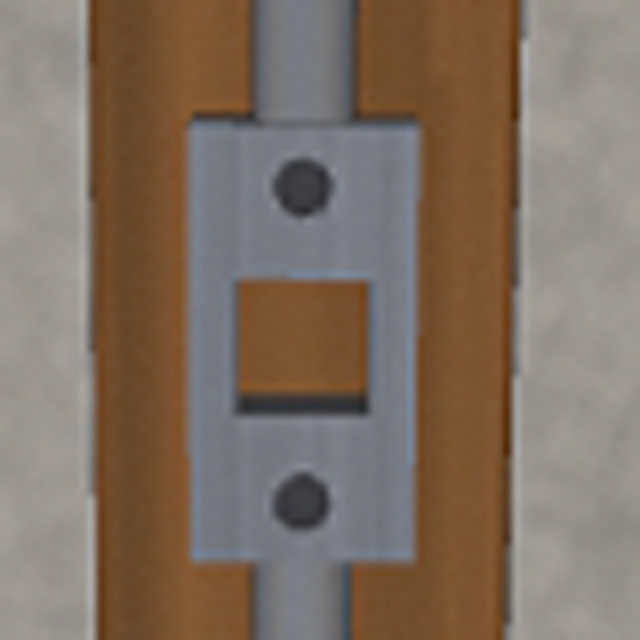

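```bash
python3 - <<'E'
from h import *
c=np.load("c3.npy",allow_pickle=True).item()
print(np.mean([onz(c,280+u/8-.44,140+v/8-.44,.0475)[:2] for u,v in[(235,280),(370,280),(369,413),(236,413)]],0))
E
python3 -m pendant '[-0.32,0.8,0,0,0,0,60,0,0,-0.8,0,0,0,60,0,0,-0.8,0,0,0,60,0,0,0,0,0,0,60,0,0,0,0,0,0,60]' 30
python3 -c "
from h import *
avg(5)
c=env.read_camera('wrist');cv2.imwrite('pics/w4.png',c['image'][:,:,::-1])"
```

```text
[ 0.53500536 -0.19520165]
time_s: 4.62
tool_pos: [0.5357, -0.1957, 0.1062]
tool_rot: [-89.9, -0.1, -68.6]
force: [-0.3, 1.1, 0.4]
grip_width: 0.06
4.875 pos (array([ 0.536 , -0.1956,  0.1064]), array([0.0002, 0.0001, 0.0002])) rot (array([-8.98867e+01, -7.06000e-02, -6.85455e+01]), array([0.0127, 0.014 , 0.0044])) F (array([ 0.03  , -0.4075, -0.2112]), array([0.3574, 0.4956, 0.5803])) T (array([-0.0706,  0.0144,  0.025 ]), array([0.0335, 0.0293, 0.0204])) q [-18.2  14.   41.  102.2  -9.9  67.3  47.2] w 0.0596
```

View pics/w4.png

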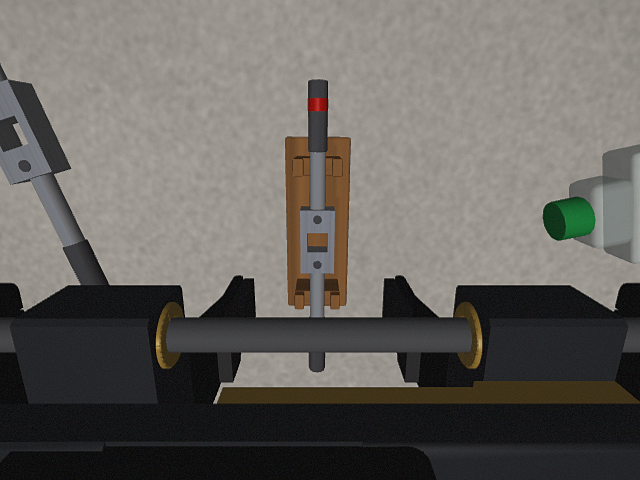

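```bash
python3 -m pendant '[-0.02,0.01,-0.7,0,0,0,50,0,0,-0.7,0,0,0,50,0,0,-0.36,0,0,0,50,0,0,-0.2,0,0,0,50,0,0,0,0,0,0,50,0,0,0,0,0,0,50]' 30
python3 -c "
from h import *
avg(3)"
```

```text
time_s: 5.68
tool_pos: [0.535, -0.195, 0.0275]
tool_rot: [-89.9, -0.0, -68.5]
force: [-0.5, -0.4, 1.3]
grip_width: 0.0497
5.825 pos (array([ 0.5349, -0.195 ,  0.0274]), array([0.0001, 0.0001, 0.0001])) rot (array([-8.99235e+01, -4.23000e-02, -6.85339e+01]), array([0.0057, 0.0069, 0.0012])) F (array([-0.2819,  0.2175, -0.1992]), array([0.3333, 0.5241, 0.1954])) T (array([-0.0834, -0.0027,  0.0053]), array([0.0528, 0.0326, 0.0301])) q [-16.2  19.3  39.4 106.5 -14.2  59.   50.4] w 0.0501
```

Positioned at (0.5349, -0.195, 0.0274) with no contact. Now closing.

```bash
python3 -m pendant '[0,0,0,0,0,0,18,0,0,0,0,0,0,18,0,0,0,0,0,0,18,0,0,0,0,0,0,18,0,0,0,0,0,0,18]' 30
python3 -c "
from h import *
avg(2)"
```

```text
time_s: 6.45
tool_pos: [0.5342, -0.1948, 0.0266]
tool_rot: [-90.0, -0.0, -68.5]
force: [-1.0, -0.3, 0.5]
grip_width: 0.0186
6.55 pos (array([ 0.5342, -0.1948,  0.0266]), array([0., 0., 0.])) rot (array([-8.99991e+01, -1.70000e-03, -6.85324e+01]), array([0.0003, 0.0001, 0.0032])) F (array([0.1751, 0.3985, 0.2606]), array([0.205 , 0.5322, 0.2089])) T (array([-0.0944,  0.0403, -0.0255]), array([0.0248, 0.0417, 0.0145])) q [-16.2  19.4  39.4 106.6 -14.2  59.   50.4] w 0.0183
```

```bash
python3 -c "
from h import *
for n in('scene','wrist','top'):
    c=env.read_camera(n);cv2.imwrite(f'pics/{n}5.png',c['image'][:,:,::-1])
    if n=='scene': crop(c['image'],120,170,290,290,4,'pics/s5c.png')"
```

```text
(no output)
```

View pics/s5c.png

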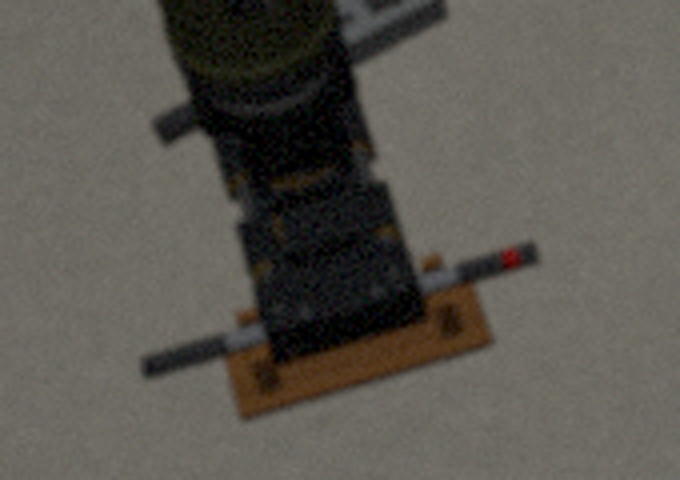

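View pics/wrist5.png

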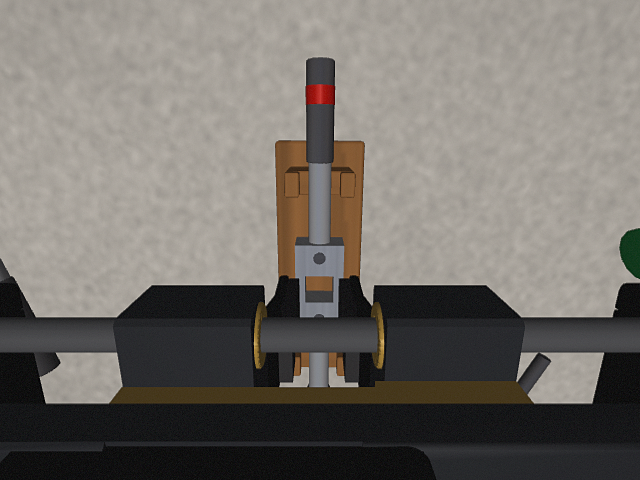

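```bash
python3 -m pendant '[0,0,0,0,0,0,8,0,0,0,0,0,0,8,0,0,0,0,0,0,8]' 30
python3 -c "
from h import *
avg(2)
c=env.read_camera('wrist');crop(c['image'],220,180,420,400,3,'pics/w6.png')"
```

```text
time_s: 7.08
tool_pos: [0.5342, -0.1948, 0.0266]
tool_rot: [-90.0, -0.0, -68.5]
force: [0.1, -1.5, -0.2]
grip_width: 0.0083
7.175 pos (array([ 0.5342, -0.1948,  0.0266]), array([0., 0., 0.])) rot (array([-8.99934e+01, -2.70000e-03, -6.85343e+01]), array([0.0009, 0.0007, 0.0006])) F (array([-0.2014, -0.1426, -0.0461]), array([0.7376, 0.3933, 0.5628])) T (array([-0.0518,  0.0496,  0.0476]), array([0.0114, 0.0196, 0.0097])) q [-16.2  19.4  39.4 106.6 -14.2  59.   50.4] w 0.0082
```

View pics/w6.png

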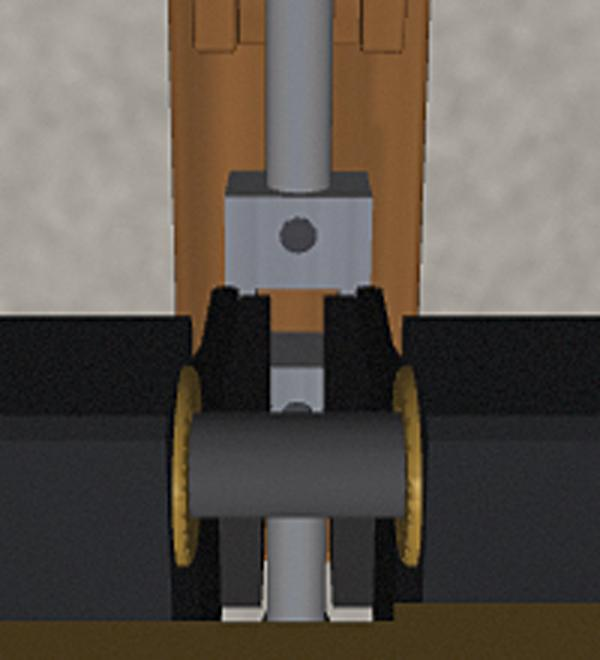

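```bash
python3 -c "
from h import *
c=env.read_camera('wrist');o=env.get_obs();p=o['tool_pos'];print(p,c['cam_to_world'][:3,3])
for z in(0,.019,.04,.07): print(z,proj(c,p+[0,0,z]))
t=env.read_camera('top');crop(t['image'],370,200,530,320,5,'pics/t6.png')
crop(c['image'],220,240,420,400,4,'pics/w6.png')
"
```

```text
[ 0.53423151 -0.19477296  0.02659441] [ 0.50767373 -0.1248488   0.22229913]
0 (np.float64(317.3934001643252), np.float64(272.7398894724449))
0.019 (np.float64(317.23076718315764), np.float64(286.20851512453254))
0.04 (np.float64(317.01034344643193), np.float64(304.46314449600845))
0.07 (np.float64(316.586044084792), np.float64(339.60195352059816))
```

View pics/t6.png

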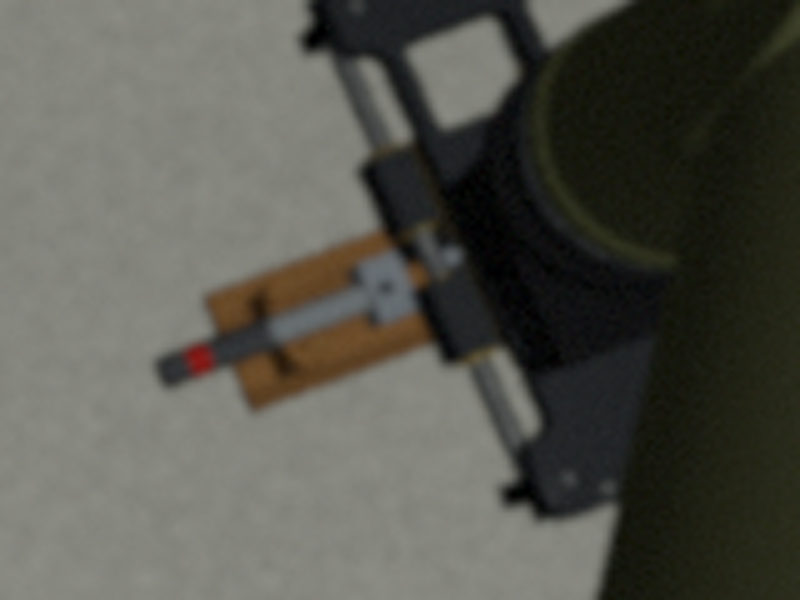

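View pics/w6.png

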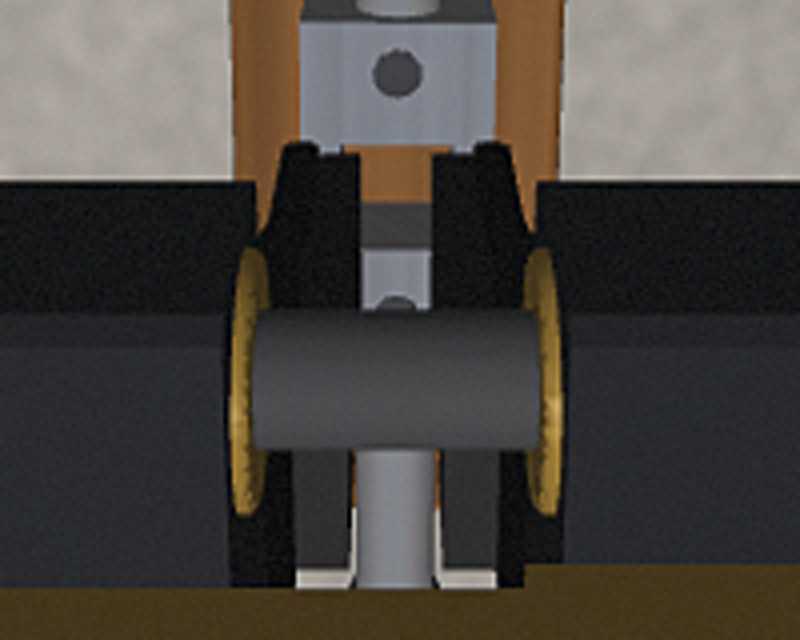

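Jaws closed to 8 mm over the block without touching it, and the picture shows the finger ends (crop rows 145+) lying over the block top. By the gap's size in pixels, the real finger ends look about 30 mm above the reported TCP. I'll open and go lower in small steps, watching force and picture.

```bash
python3 -m pendant '[0,0,0,0,0,0,60,0,0,0,0,0,0,60,0,0,0,0,0,0,60,0,0,-0.15,0,0,0,60,0,0,-0.15,0,0,0,60,0,0,-0.1,0,0,0,60,0,0,0,0,0,0,60]' 10
python3 -c "
from h import *
avg(2)
c=env.read_camera('wrist');crop(c['image'],170,180,470,400,2.6,'pics/w7.png')"
```

```text
time_s: 8.2
tool_pos: [0.5338, -0.1947, 0.01]
tool_rot: [-90.1, 0.0, -68.5]
force: [1.1, -0.6, 1.2]
grip_width: 0.0592
8.3 pos (array([ 0.5341, -0.1948,  0.0105]), array([0.0001, 0.    , 0.0001])) rot (array([-9.00096e+01, -3.00000e-04, -6.85378e+01]), array([0.0105, 0.005 , 0.0003])) F (array([ 0.1539, -0.369 ,  0.6197]), array([0.1845, 0.2314, 0.1703])) T (array([-0.0489,  0.0289, -0.0178]), array([0.0007, 0.0151, 0.0085])) q [-15.6  20.6  38.9 107.2 -15.2  57.4  51.2] w 0.06
```

View pics/w7.png

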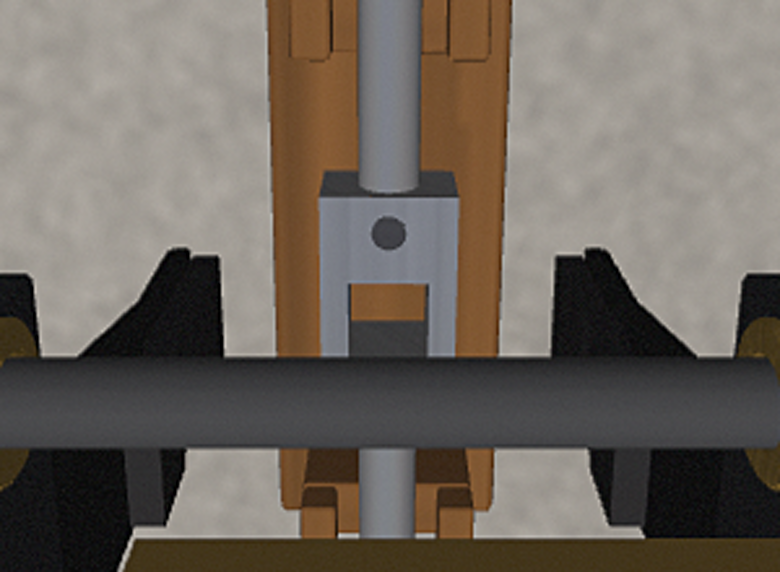

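Still no contact at reported z = 0.0105. The finger gap of 129 px for 60 mm and the block's 53 px for 24 mm put the finger ends about level with the block top. Going 15 mm lower.

```bash
python3 -m pendant '[0.01,0,-0.12,0,0,0,60,0,0,-0.12,0,0,0,60,0,0,-0.12,0,0,0,60,0,0,0,0,0,0,34,0,0,0,0,0,0,34,0,0,0,0,0,0,34]' 10
python3 -c "
from h import *
avg(2)
c=env.read_camera('wrist');crop(c['image'],170,180,470,400,2.6,'pics/w8.png')"
```

```text
time_s: 9.1
tool_pos: [0.5348, -0.1949, -0.0036]
tool_rot: [-90.0, -0.0, -68.5]
force: [-0.7, 0.0, -0.3]
grip_width: 0.0385
9.2 pos (array([ 0.5348, -0.1948, -0.0036]), array([0., 0., 0.])) rot (array([-8.99784e+01, -1.16000e-02, -6.85325e+01]), array([0.0002, 0.0013, 0.0007])) F (array([-0.0928,  0.2831, -0.1853]), array([0.2624, 0.5807, 0.1003])) T (array([-0.0781,  0.0582,  0.026 ]), array([0.002 , 0.002 , 0.0069])) q [-15.1  21.8  38.4 107.7 -16.2  55.9  51.9] w 0.0358
```

View pics/w8.png

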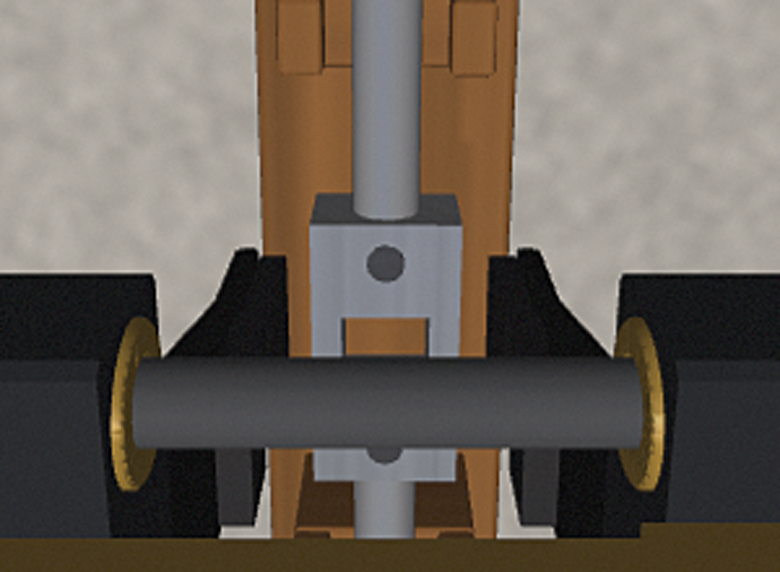

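```bash
python3 -m pendant '[0,0,0,0,0,0,18,0,0,0,0,0,0,18,0,0,0,0,0,0,18,0,0,0,0,0,0,18]' 30
python3 -c "
from h import *
avg(4)"
```

```text
time_s: 9.75
tool_pos: [0.5346, -0.1948, -0.0038]
tool_rot: [-90.0, 0.0, -68.5]
force: [-0.7, -0.5, 0.3]
grip_width: 0.0239
9.95 pos (array([ 0.5346, -0.1948, -0.0038]), array([0., 0., 0.])) rot (array([-8.99937e+01,  4.00000e-04, -6.85376e+01]), array([0.0005, 0.0011, 0.0023])) F (array([-0.8986,  0.373 ,  0.9581]), array([0.4521, 0.4153, 0.1443])) T (array([-0.0048,  0.0919, -0.0358]), array([0.0153, 0.0324, 0.0168])) q [-15.1  21.8  38.4 107.7 -16.2  55.9  51.9] w 0.0239
```

Gripped at 23.9 mm (the block is 24 mm). The underside is at 31.5 mm with the reported TCP at −3.8 mm, so underside = reported z + 35.3 mm. Lifting straight up first.

```bash
python3 -m pendant '[0,0,0.15,0,0,0,18,0,0,0.3,0,0,0,18,0,0,0.6,0,0,0,18,0,0,0.8,0,0,0,18,0,0,0.6,0,0,0,18,0,0,0,0,0,0,18]' 40
python3 -c "
from h import *
avg(3)
c=env.read_camera('wrist');cv2.imwrite('pics/w9.png',c['image'][:,:,::-1])"
```

```text
time_s: 10.7
tool_pos: [0.5362, -0.1954, 0.0965]
tool_rot: [-89.8, -0.1, -68.5]
force: [-0.3, -0.1, -3.9]
grip_width: 0.0236
10.85 pos (array([ 0.5343, -0.1945,  0.0939]), array([0.0006, 0.0002, 0.0007])) rot (array([-8.99981e+01,  2.20000e-02, -6.85268e+01]), array([0.0744, 0.0414, 0.001 ])) F (array([ 0.1064,  0.6458, -4.1216]), array([0.3792, 0.4868, 0.4166])) T (array([-0.0134,  0.0847, -0.0042]), array([0.0314, 0.01  , 0.0172])) q [-18.2  14.7  41.  103.1 -10.5  66.1  47.6] w 0.0237
```

View pics/w9.png

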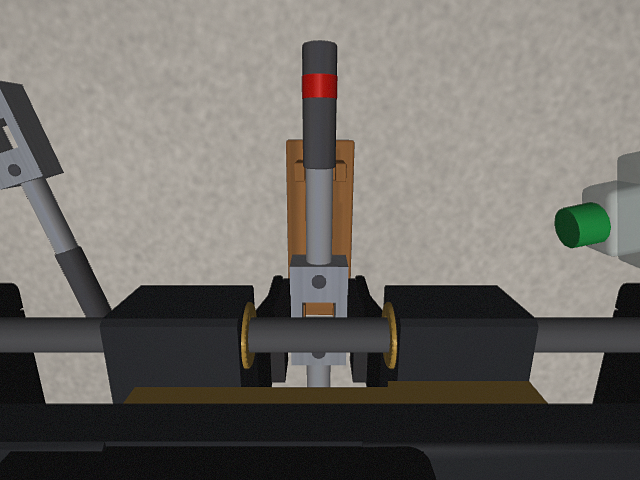

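```bash
python3 -m pendant '[-0.079,0.838,0,0,0,0.975,18,-0.079,0.838,0,0,0,0.975,18,-0.079,0.838,0,0,0,0.975,18,-0.079,0.838,0,0,0,0.975,18,-0.079,0.838,0,0,0,0.975,18,-0.079,0.838,0,0,0,0.975,18,-0.079,0.838,0,0,0,0.975,18,-0.079,0.838,0,0,0,0.975,18,-0.079,0.838,0,0,0,0.975,18,-0.079,0.838,0,0,0,0.975,18]' 40 && python3 -m pendant '[0,0,0,0,0,0,18,0,0,0,0,0,0,18,0,0,0,0,0,0,18]'
python3 -c "
from h import *
avg(4)
c=env.read_camera('wrist');cv2.imwrite('pics/w10.png',c['image'][:,:,::-1])
s=env.read_camera('scene');crop(s['image'],290,150,440,270,5,'pics/s10.png')
s=env.read_camera('top');crop(s['image'],200,190,360,310,5,'pics/t10.png')
"
```

```text
time_s: 12.15
tool_pos: [0.5019, 0.141, 0.0928]
tool_rot: [-90.0, 0.1, 29.3]
force: [0.5, -0.4, -2.7]
grip_width: 0.0234
time_s: 12.52
tool_pos: [0.5029, 0.139, 0.0937]
tool_rot: [-90.0, 0.1, 28.8]
force: [-0.0, -0.1, -3.9]
grip_width: 0.0239
12.725 pos (array([0.5031, 0.1395, 0.094 ]), array([0.    , 0.0003, 0.0001])) rot (array([-9.00009e+01,  1.74000e-02,  2.88579e+01]), array([0.0048, 0.0144, 0.0233])) F (array([ 0.1392,  0.0832, -3.2256]), array([0.2347, 0.1929, 0.4799])) T (array([ 0.0475,  0.0324, -0.0162]), array([0.0306, 0.0199, 0.009 ])) q [-36.1   6.8  18.9 108.7  -2.4  64.9 102.6] w 0.0238
```

View pics/w10.png

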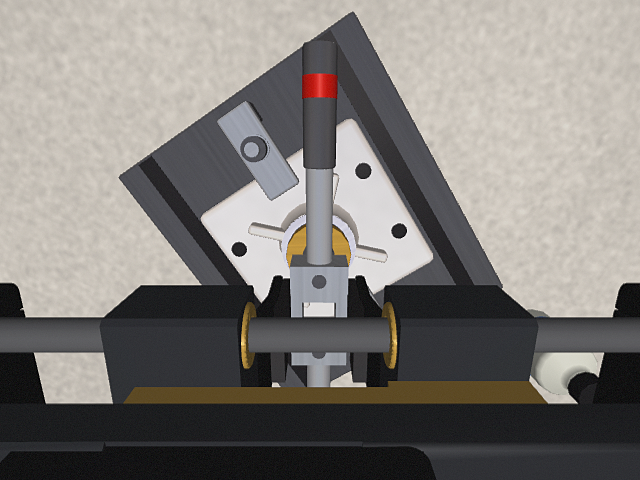

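View pics/s10.png

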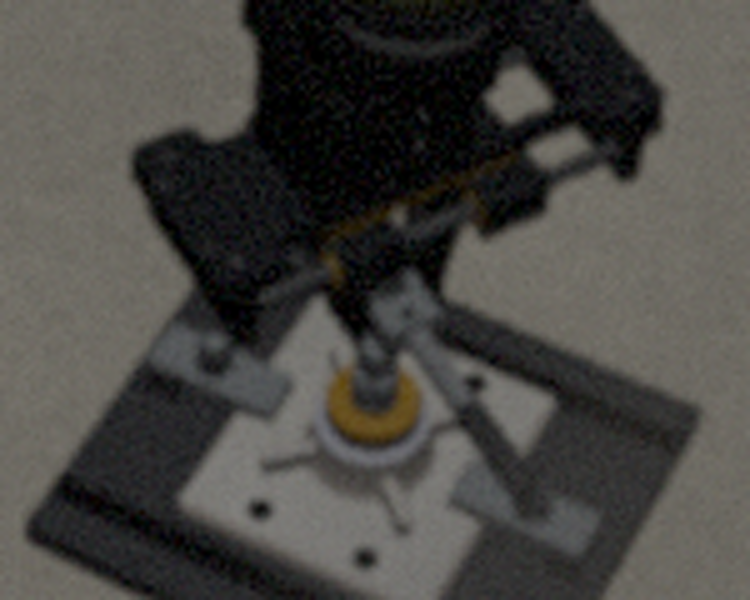

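View pics/t10.png

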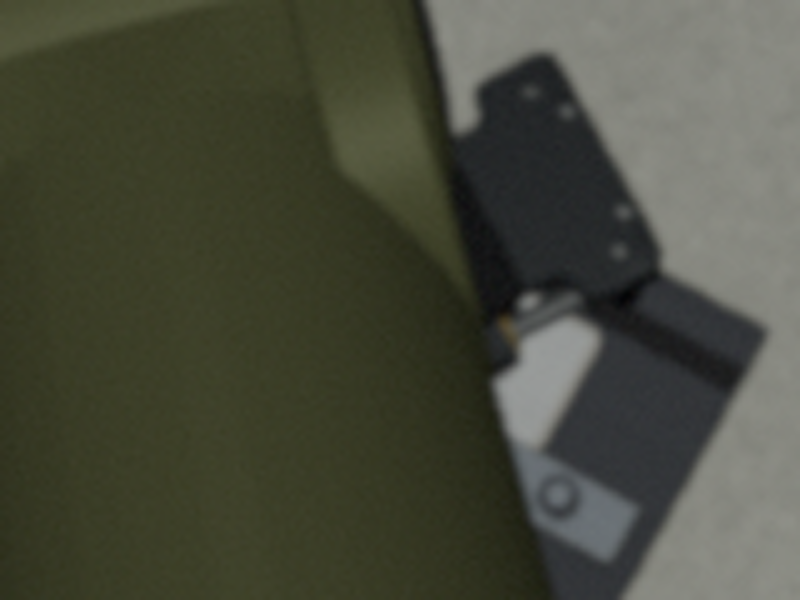

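```bash
python3 -c "
from h import *
c=env.read_camera('wrist');print(env.get_obs()['tool_pos'])
hsv=cv2.cvtColor(c['image'],cv2.COLOR_RGB2HSV); m=cv2.inRange(hsv,(12,110,80),(35,255,255)); m[:200]=0;m[300:]=0;m[:,:270]=0;m[:,370:]=0
ys,xs=np.nonzero(m);print(xs.min(),xs.max(),ys.min(),ys.max())
ct,_=cv2.findContours(m,cv2.RETR_EXTERNAL,cv2.CHAIN_APPROX_NONE)
# outer arc: per row leftmost/rightmost
L=[(y,xs[ys==y].min(),xs[ys==y].max()) for y in range(ys.min(),ys.max()+1)]
print(L[::3])
cv2.imwrite('pics/m.png',m)
P=[]
for y,a,b in L:
    if a<303:P.append((a,y))
    if b>335:P.append((b,y))
P=np.array(P,float);A=np.c_[2*P,np.ones(len(P))];s=np.linalg.lstsq(A,(P**2).sum(1),rcond=None)[0];r=np.sqrt(s[2]+s[0]**2+s[1]**2);print(s[:2],r)
for z in(.06,.065,.07):print(z,onz(c,s[0],s[1],z), 2*r/c['fx']*(c['cam_to_world'][2][3]-z)/.96)
crop(c['image'],270,220,370,320,6,'pics/w11.png')
"
```

```text
[0.50304049 0.14028195 0.09421981]
286 349 224 267
[(224, np.int64(304), np.int64(305)), (227, np.int64(300), np.int64(335)), (230, np.int64(298), np.int64(340)), (233, np.int64(294), np.int64(341)), (236, np.int64(292), np.int64(343)), (239, np.int64(290), np.int64(345)), (242, np.int64(288), np.int64(347)), (245, np.int64(287), np.int64(347)), (248, np.int64(287), np.int64(348)), (251, np.int64(286), np.int64(349)), (254, np.int64(286), np.int64(349)), (257, np.int64(286), np.int64(349)), (260, np.int64(287), np.int64(348)), (263, np.int64(288), np.int64(348)), (266, np.int64(288), np.int64(289))]
[317.51470572 253.71207756] 31.424236932299934
0.06 [0.50423639 0.14063097 0.06      ] 0.03998584433576315
0.065 [0.502811   0.13985506 0.065     ] 0.03911637668597729
0.07 [0.50138561 0.13907916 0.07      ] 0.038246909036191414
```

View pics/w11.png

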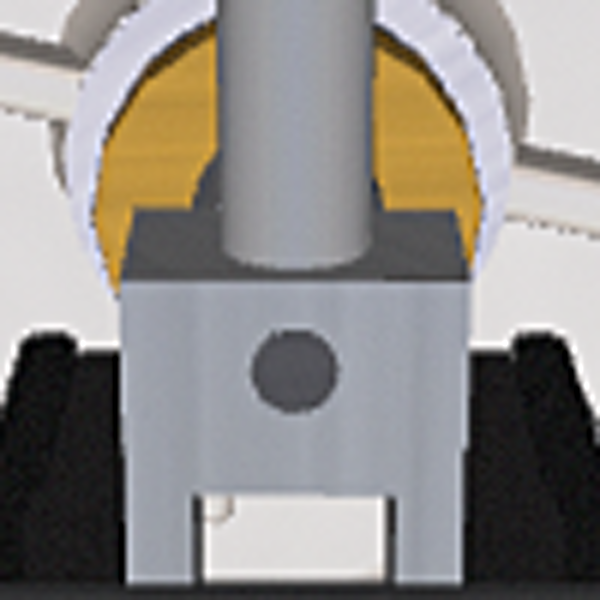

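Hovering at (0.503, 0.140), ψ = 28.9°. The collar centre (x ≈ 318) and the wrench (x ≈ 319) line up to about 0.5 mm. Descending in steps.

```bash
python3 -m pendant '[0.005,-0.01,-0.3,0,0,0,18,0,0,-0.3,0,0,0,18,0,0,0,0,0,0,18,0,0,-0.1,0,0,0,18,0,0,-0.1,0,0,0,18,0,0,0,0,0,0,18]' 40
python3 -c "
from h import *
avg(5)
"
```

```text
time_s: 13.68
tool_pos: [0.5026, 0.1396, 0.0617]
tool_rot: [-90.0, 0.1, 29.0]
force: [-1.7, -1.1, -4.4]
grip_width: 0.0232
13.925 pos (array([0.5027, 0.1397, 0.0618]), array([0.    , 0.    , 0.0001])) rot (array([-8.99933e+01,  6.33000e-02,  2.89609e+01]), array([0.0004, 0.0057, 0.0026])) F (array([-1.6891, -1.45  , -3.997 ]), array([0.3536, 0.3411, 0.4823])) T (array([-0.2249,  0.4177, -0.0041]), array([0.0407, 0.051 , 0.05  ])) q [-35.8   8.8  18.9 110.6  -3.2  61.1 103.3] w 0.0234
```

```bash
python3 -m pendant '[-0.018,-0.015,-0.05,0,0,0,18,0,0,-0.05,0,0,0,18,0,0,-0.08,0,0,0,18,0,0,-0.05,0,0,0,18,0,0,0,0,0,0,18]' 40
python3 -c "
from h import *
avg(5)
"
```

```text
time_s: 14.55
tool_pos: [0.5025, 0.1394, 0.0527]
tool_rot: [-90.0, 0.0, 29.0]
force: [-1.5, -1.0, -3.6]
grip_width: 0.0234
14.8 pos (array([0.5025, 0.1394, 0.0528]), array([0.    , 0.    , 0.0001])) rot (array([-8.99969e+01,  3.10000e-03,  2.89679e+01]), array([0.0012, 0.0034, 0.0021])) F (array([-0.8387, -0.5318, -4.4851]), array([0.7438, 0.3074, 0.5219])) T (array([-0.1142,  0.3401,  0.009 ]), array([0.039 , 0.0301, 0.0147])) q [-35.7   9.4  18.8 111.2  -3.5  60.  103.6] w 0.0236
```

```bash
python3 -m pendant '[-0.015,-0.01,-0.03,0,0,0,18,0,0,-0.02,0,0,0,18,0,0,-0.02,0,0,0,18,0,0,0,0,0,0,18]' 40
python3 -c "
from h import *
avg(6)
"
```

```text
time_s: 15.3
tool_pos: [0.5025, 0.1393, 0.051]
tool_rot: [-90.0, -0.1, 29.0]
force: [-1.6, -0.2, 2.6]
grip_width: 0.024
15.6 pos (array([0.5025, 0.1393, 0.0509]), array([0., 0., 0.])) rot (array([-8.99980e+01, -7.90000e-02,  2.89668e+01]), array([0.0011, 0.0018, 0.0012])) F (array([-1.7724, -0.1023,  4.8501]), array([0.3325, 0.6046, 0.8697])) T (array([-0.104 ,  0.5132, -0.0165]), array([0.0178, 0.0204, 0.0186])) q [-35.7   9.4  18.8 111.3  -3.5  59.7 103.6] w 0.0236
```

```bash
python3 -m pendant '[-0.008,0,0.012,0,0,-0.8,18,0,0,-0.002,0,0,-1,18,0,0,-0.002,0,0,-1,18,0,0,-0.002,0,0,-1,18,0,0,0,0,0,0,18]' 40
python3 -c "
from h import *
avg(5)
"
```

```text
time_s: 16.23
tool_pos: [0.502, 0.1396, 0.0507]
tool_rot: [-90.0, -0.1, -8.9]
force: [-1.0, 0.1, 2.2]
grip_width: 0.0236
16.475 pos (array([0.502 , 0.1395, 0.0507]), array([0., 0., 0.])) rot (array([-8.99473e+01, -4.66000e-02, -8.87980e+00]), array([0.0016, 0.0033, 0.0395])) F (array([-0.9994,  1.1007,  3.4193]), array([0.2844, 0.4226, 0.4632])) T (array([0.2301, 0.1992, 0.0441]), array([0.0573, 0.0543, 0.018 ])) q [-38.8   9.5  22.2 111.5  -4.2  59.7  66.3] w 0.0236
```

```bash
python3 -m pendant '[0,0,-0.002,0,0,-1,18,0,0,-0.002,0,0,-1,18,0,0,-0.002,0,0,-1,18,0,0,-0.002,0,0,-1,18,0,0,-0.002,0,0,-1,18,0,0,-0.002,0,0,-1,18,0,0,-0.002,0,0,-1,18]' 40
python3 -c "
from h import *
o=env.get_obs();print(o['wrist_torque'],o['force'])
avg(3)
c=env.read_camera('wrist');cv2.imwrite('pics/w12.png',c['image'][:,:,::-1])
s=env.read_camera('scene');crop(s['image'],290,150,440,270,5,'pics/s12.png')
"
```

```text
time_s: 17.35
tool_pos: [0.5027, 0.1403, 0.0502]
tool_rot: [-89.8, 0.1, -79.2]
force: [1.2, 3.3, 1.9]
grip_width: 0.0239
[ 0.59291819 -0.35501775  0.20210436] [1.22540588 3.28702421 1.85797112]
17.5 pos (array([0.5027, 0.1402, 0.0502]), array([0.    , 0.0001, 0.    ])) rot (array([-8.98406e+01,  5.22000e-02, -7.91014e+01]), array([0.0069, 0.0039, 0.3191])) F (array([1.9388, 3.2591, 0.6481]), array([0.4178, 0.7867, 0.2954])) T (array([ 0.6464, -0.4302,  0.0742]), array([0.0427, 0.0728, 0.0216])) q [-44.9   9.9  28.9 111.7  -5.6  59.6  -2.4] w 0.0238
```

View pics/w12.png

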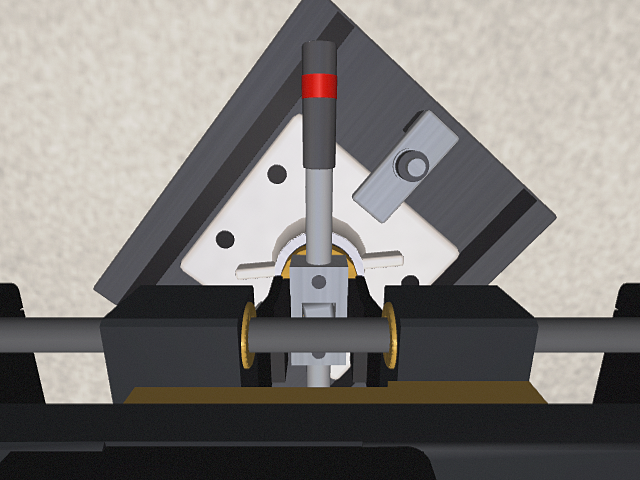

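View pics/s12.png

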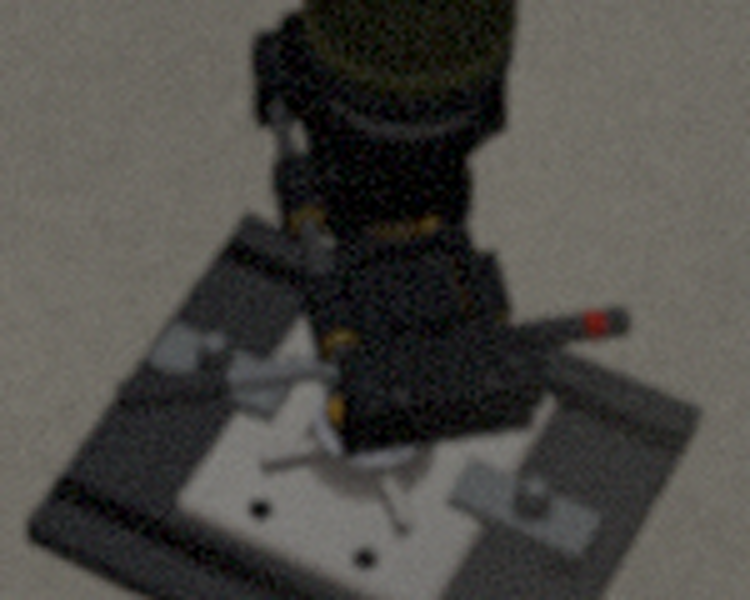

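```bash
python3 -m pendant '[0.015,0.025,-0.002,0,0,-1,18,0,0,-0.002,0,0,-1,18,0,0,-0.002,0,0,-1,18,0,0,-0.002,0,0,-1,18]' 40
python3 -c "
from h import *
o=env.get_obs();print(o['wrist_torque'],o['force'])
avg(2)"
```

```text
time_s: 18.1
tool_pos: [0.5033, 0.1401, 0.0499]
tool_rot: [-89.9, 0.1, -119.2]
force: [2.9, 1.5, 0.7]
grip_width: 0.0237
[ 0.5135832  -0.71090463  0.19781493] [2.89921163 1.4919603  0.67751471]
18.2 pos (array([0.5032, 0.1401, 0.0499]), array([0., 0., 0.])) rot (array([-8.989920e+01,  6.870000e-02, -1.192235e+02]), array([2.000e-04, 4.500e-03, 2.829e-01])) F (array([3.1882, 2.2131, 0.6682]), array([0.1543, 0.1668, 0.2366])) T (array([ 0.4866, -0.7017,  0.1065]), array([0.0338, 0.0632, 0.0259])) q [-48.6  10.3  33.  111.7  -6.5  59.6 -41.7] w 0.024
```

```bash
python3 -m pendant '[0.02,0.005,-0.002,0,0,-1,18,0.01,-0.005,-0.002,0,0,-1,18,0,0,-0.002,0,0,-1,18,0,0,-0.002,0,0,-0.8,18]' 40
python3 -c "
from h import *
o=env.get_obs();print(o['wrist_torque'],o['force'])
avg(2)"
```

```text
time_s: 18.7
tool_pos: [0.5038, 0.1397, 0.0495]
tool_rot: [-90.0, 0.0, -157.0]
force: [2.0, 2.0, 2.4]
grip_width: 0.024
[ 0.33116726 -0.3743338   0.18309499] [1.95107484 2.01236311 2.37287355]
18.8 pos (array([0.5038, 0.1397, 0.0495]), array([0., 0., 0.])) rot (array([-8.99654e+01,  3.17000e-02, -1.57029e+02]), array([0.0017, 0.0013, 0.2153])) F (array([2.7071, 0.4613, 2.7532]), array([0.1385, 0.0014, 0.2136])) T (array([ 0.3077, -0.3834,  0.0924]), array([0.0166, 0.0438, 0.0766])) q [-52.3  10.9  37.3 111.7  -7.6  59.7 -78.5] w 0.0232
```

```bash
python3 -m pendant '[0,0,0.002,0,0,1,18,0,0,0.002,0,0,1,18,0,0,0.002,0,0,1,18,-0.01,0,0.002,0,0,1,18,-0.01,0,0.002,0,0,1,18,0,0,0.002,0,0,1,18,0,0,0.002,0,0,1,18,0,0,0.002,0,0,1,18,0,0,0.002,0,0,1,18,0,0,0.002,0,0,0.5,18]' 40
python3 -c "
from h import *
o=env.get_obs();print(o['wrist_torque'],o['force'])
avg(2)"
```

```text
time_s: 20.05
tool_pos: [0.5024, 0.1402, 0.0502]
tool_rot: [-90.0, 0.0, -61.5]
force: [1.2, 2.2, 2.4]
grip_width: 0.0235
[ 0.55366512 -0.23479224 -0.20576742] [1.21291601 2.23127262 2.39932312]
20.15 pos (array([0.5024, 0.1402, 0.0501]), array([0., 0., 0.])) rot (array([-8.99970e+01,  3.54000e-02, -6.15985e+01]), array([2.900e-03, 1.000e-04, 1.757e-01])) F (array([1.1095, 2.8456, 2.3458]), array([0.1042, 0.3493, 0.5754])) T (array([ 0.5668, -0.2813, -0.1558]), array([0.0081, 0.0069, 0.0066])) q [-43.1   9.9  26.9 111.5  -5.2  59.7  14.3] w 0.0236
```

```bash
python3 -m pendant '[0.01,0.015,-0.002,0,0,-1,18,0,0,-0.002,0,0,-1,18,0,0,-0.002,0,0,-1,18,0,0,-0.002,0,0,-1,18,0,0,-0.002,0,0,-1,18,0.01,0,-0.002,0,0,-1,18,0.01,-0.01,-0.002,0,0,-1,18,0.01,-0.01,-0.002,0,0,-1,18,0.005,-0.005,-0.002,0,0,-1,18,0,0,-0.002,0,0,-1,18]' 40
python3 -c "
from h import *
o=env.get_obs();print(o['wrist_torque'],o['force'])
avg(2)"
```

```text
time_s: 21.4
tool_pos: [0.5041, 0.1396, 0.0494]
tool_rot: [-90.0, -0.0, -162.2]
force: [-0.2, 0.8, 4.2]
grip_width: 0.0235
[ 0.33541625 -0.02132     0.23936314] [-0.21627551  0.79684615  4.22580411]
21.5 pos (array([0.5042, 0.1396, 0.0494]), array([0., 0., 0.])) rot (array([-8.999870e+01, -3.500000e-02, -1.622341e+02]), array([0.0007, 0.0028, 0.2838])) F (array([-0.0338,  1.8395,  4.8765]), array([0.16  , 0.0188, 0.3506])) T (array([0.4174, 0.0824, 0.0736]), array([0.0701, 0.006 , 0.0338])) q [-52.7  11.1  37.8 111.6  -7.8  59.8 -83.4] w 0.0235
```

```bash
python3 -c "
import numpy as np
D=[(29,.5025,.1393,-1.77,-.1),(-9,.5020,.1395,-1,1.1),(-79,.5027,.1402,1.94,3.26),(-119,.5032,.1401,3.19,2.2),(-157,.5038,.1397,2.7,.46),(-61.6,.5024,.1402,1.1,2.85),(-162,.5042,.1396,0,1.8)]
for k in(2500,4000,6000):
    A=[];b=[]
    for s,x,y,fx,fy in D:
        c,n=np.cos(np.radians(s)),np.sin(np.radians(s))
        A+=[[1,0,-c,n],[0,1,-n,-c]];b+=[x+fx/k,y+fy/k]
    r=np.linalg.lstsq(np.array(A),np.array(b),rcond=None);print(k,r[0],np.sqrt(r[1]/14))
"
python3 -m pendant '[0,0,0,0,0,0,45,0,0,0,0,0,0,45,0,0,0,0,0,0,45]'
python3 -c "
from h import *
avg(1)
c=env.read_camera('wrist');cv2.imwrite('pics/w13.png',c['image'][:,:,::-1])"
```

```text
2500 [ 5.03238396e-01  1.39778599e-01  1.52231081e-03 -2.76006895e-04] [0.00024569]
4000 [ 5.03149778e-01  1.39643408e-01  1.27452305e-03 -1.64530675e-04] [0.00013348]
6000 [ 5.03100546e-01  1.39568301e-01  1.13686318e-03 -1.02599441e-04] [0.00010323]
time_s: 21.88
tool_pos: [0.5037, 0.139, 0.0487]
tool_rot: [-90.0, -0.1, -162.0]
force: [-0.6, -0.1, -1.1]
grip_width: 0.0423
21.925 pos (array([0.5039, 0.1391, 0.0488]), array([0., 0., 0.])) rot (array([-8.997290e+01, -7.430000e-02, -1.620047e+02]), array([0., 0., 0.])) F (array([-0.4721, -0.6016, -0.3976]), array([0., 0., 0.])) T (array([-0.0277,  0.1862, -0.0068]), array([0., 0., 0.])) q [-52.6  11.1  37.7 111.7  -7.8  59.8 -83.4] w 0.0431
```

View pics/w13.png

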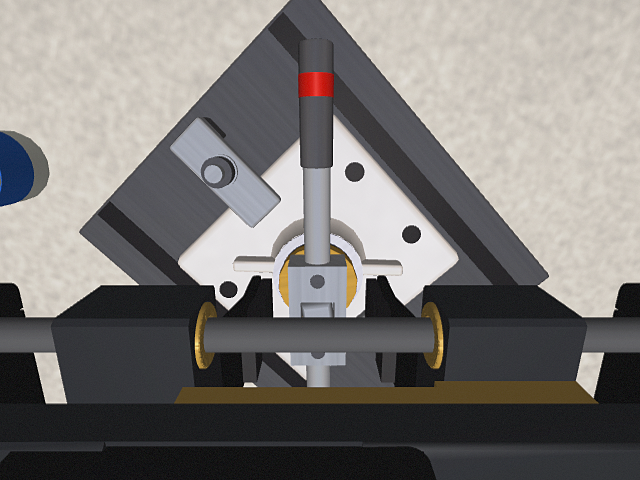

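Fit of the wrist forces: tap axis at (0.5031, 0.1396), residual 0.13 mm, and the wrench sits 1.3 mm off along the fingers. The wrench is released and stays seated on the tap. I'll raise, turn +180° and re-grip on the axis.

```bash
python3 -m pendant '[0,0,0.35,0,0,0,50,0,0,0.4,0,0,0.3,50,-0.02,0.012,0,0,0,1,50,0,0,0,0,0,1,50,0,0,0,0,0,1,50,0,0,0,0,0,1,50,0,0,0,0,0,1,50,0,0,0,0,0,1,50,0,0,0,0,0,1,50,0,0,0,0,0,1,50]' && python3 -m pendant '[0,0,0,0,0,1,50,0,0,0,0,0,1,50,0,0,0,0,0,1,50,0,0,0,0,0,1,50,0,0,0,0,0,1,50,0,0,0,0,0,1,50,0,0,0,0,0,1,50,0,0,0,0,0,1,50,0,0,0,0,0,1,50,0,0,0,0,0,0.7,50]' && python3 -m pendant '[0,0,0,0,0,0,50,0,0,0,0,0,0,50,0,0,0,0,0,0,50]'
python3 -c "
from h import *
avg(3)
c=env.read_camera('wrist');cv2.imwrite('pics/w14.png',c['image'][:,:,::-1])"
```

```text
time_s: 23.22
tool_pos: [0.5041, 0.1402, 0.0803]
tool_rot: [-89.9, 0.0, -78.7]
force: [0.2, 0.2, -0.6]
grip_width: 0.0496
time_s: 24.48
tool_pos: [0.5041, 0.1401, 0.0803]
tool_rot: [-90.0, -0.1, 18.2]
force: [-1.0, -0.1, 0.1]
grip_width: 0.0503
time_s: 24.85
tool_pos: [0.5036, 0.1401, 0.0794]
tool_rot: [-90.0, -0.0, 17.9]
force: [-0.1, 0.6, -0.3]
grip_width: 0.0501
25.0 pos (array([0.5036, 0.1401, 0.0793]), array([0.    , 0.    , 0.0001])) rot (array([-8.99978e+01, -5.80000e-03,  1.79310e+01]), array([0.0008, 0.0045, 0.0083])) F (array([-0.2405, -0.4789, -0.1644]), array([0.1104, 0.4573, 0.4548])) T (array([0.0761, 0.0226, 0.0141]), array([0.0252, 0.0274, 0.012 ])) q [-39.7   7.9  22.9 109.7  -3.4  63.1  92.5] w 0.0497
```

View pics/w14.png

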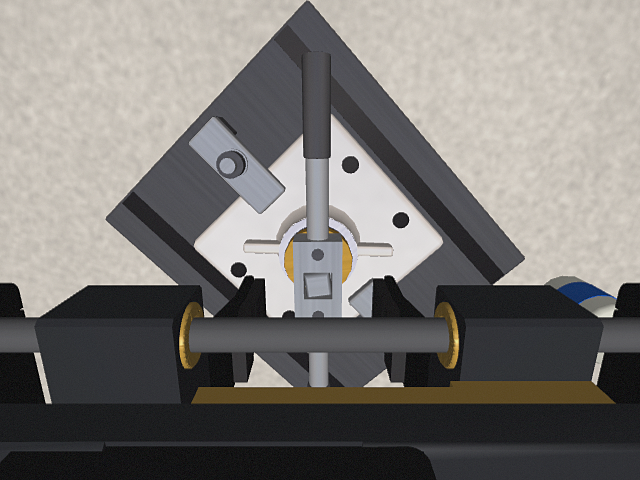

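```bash
python3 -m pendant '[-0.012,-0.012,-0.3,0,0,0,50,0,0,-0.3,0,0,0,50,0,0,-0.13,0,0,0,40,0,0,0,0,0,0,34,0,0,0,0,0,0,18,0,0,0,0,0,0,18,0,0,0,0,0,0,18,0,0,0,0,0,0,18]' 40
python3 -c "
from h import *
avg(3)"
```

```text
time_s: 26.05
tool_pos: [0.5035, 0.1397, 0.0504]
tool_rot: [-90.0, -0.0, 18.0]
force: [0.7, -0.6, 1.2]
grip_width: 0.0236
26.2 pos (array([0.5035, 0.1397, 0.0504]), array([0., 0., 0.])) rot (array([-8.99971e+01, -4.50000e-02,  1.79662e+01]), array([0.0007, 0.001 , 0.0025])) F (array([-0.0341, -0.12  ,  1.4427]), array([0.368 , 0.3499, 0.5571])) T (array([-0.0496, -0.0256,  0.0102]), array([0.0066, 0.0237, 0.011 ])) q [-39.4   9.8  22.8 111.3  -4.4  59.7  93.4] w 0.0237
```

```bash
python3 -m pendant '[0,0,-0.002,0,0,-1,18,0,0,-0.002,0,0,-1,18,0,0,-0.002,0,0,-1,18,0,0,-0.002,0,0,-1,18,0,0,-0.002,0,0,-1,18,0,0,-0.002,0,0,-1,18,0,0,-0.002,0,0,-1,18,0,0,-0.002,0,0,-0.7,18]' 40
python3 -c "
from h import *
o=env.get_obs();print(o['wrist_torque'],o['force'])
avg(2)
c=env.read_camera('wrist');cv2.imwrite('pics/w15.png',c['image'][:,:,::-1])"
```

```text
time_s: 27.2
tool_pos: [0.5034, 0.1392, 0.0497]
tool_rot: [-90.0, -0.0, -59.3]
force: [-0.5, -1.9, 3.6]
grip_width: 0.0234
[-0.43054548  0.06119114  0.21987395] [-0.51645966 -1.86889968  3.55495829]
27.3 pos (array([0.5034, 0.1392, 0.0497]), array([0., 0., 0.])) rot (array([-8.99902e+01, -3.93000e-02, -5.92500e+01]), array([1.000e-04, 1.400e-03, 2.065e-01])) F (array([ 0.0143, -1.2449,  3.4153]), array([0.1539, 0.2048, 0.4447])) T (array([-0.4517,  0.0719,  0.1217]), array([0.0038, 0.0153, 0.0493])) q [-46.2  10.2  30.5 111.6  -5.9  59.7  17.8] w 0.0234
```

View pics/w15.png

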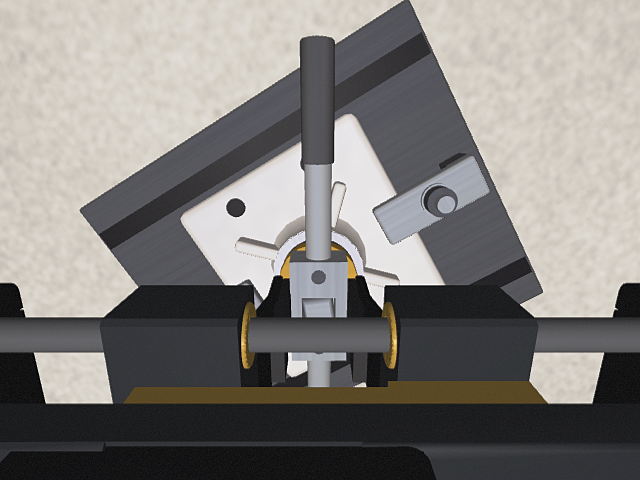

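```bash
python3 -m pendant '[0,-0.005,0.002,0,0,1,18,0,0,0.002,0,0,1,18,0,0,0.002,0,0,1,18,0,0,0.002,0,0,1,18,0,0,0.002,0,0,1,18,0,0,0.002,0,0,1,18,0,0,0.002,0,0,1,18,0,0,0.002,0,0,1,18,0,0,0.002,0,0,0.5,18]' 40
python3 -c "
from h import *
o=env.get_obs();print(o['wrist_torque'],o['force'])
avg(2)"
```

```text
time_s: 28.48
tool_pos: [0.5034, 0.1397, 0.0503]
tool_rot: [-90.0, -0.1, 26.3]
force: [-0.2, -0.6, 2.4]
grip_width: 0.0237
[ 0.02493173 -0.0782607  -0.20616902] [-0.23597532 -0.62106075  2.42581469]
28.575 pos (array([0.5034, 0.1397, 0.0503]), array([0., 0., 0.])) rot (array([-8.99700e+01, -5.04000e-02,  2.62082e+01]), array([0.0007, 0.0004, 0.1602])) F (array([-0.2013, -0.2291,  2.3158]), array([0.1077, 0.1604, 0.0767])) T (array([ 0.0099, -0.0806, -0.1428]), array([0.0281, 0.0144, 0.0377])) q [-38.5   9.7  21.9 111.3  -4.2  59.7 101.3] w 0.0238
```

```bash
python3 -m pendant '[0,0,-0.002,0,0,-1,18,0,0,-0.002,0,0,-1,18,0,0,-0.002,0,0,-1,18,0,0,-0.002,0,0,-1,18,0,0,-0.002,0,0,-1,18,0,0,-0.002,0,0,-1,18,0,0,-0.002,0,0,-1,18,0,0.005,-0.002,0,0,-1,18,0,0,-0.002,0,0,-1,18,0,0,-0.002,0,0,-1,18]' 40
cat > r.py <<'E'
from cell import env
import numpy as np
o=env.get_obs();a=o["wrist_torque"];L=[]
for i in range(2):
    env.read_camera("wrist");L.append(env.get_obs()["wrist_torque"][2])
print(round(o["time_s"],2),"N",round(191+(18-o["tool_rot"][2])%360,1),"Tz",a[2].round(3),np.round(L,3),"F",o["force"].round(1),"J7",o["qpos"][6].round(0),o["tool_pos"].round(4))
E
python3 r.py
```

```text
time_s: 29.82
tool_pos: [0.5033, 0.1392, 0.0496]
tool_rot: [-90.0, -0.0, -74.4]
force: [-0.2, -1.8, 2.9]
grip_width: 0.0235
29.82 N 283.4 Tz 0.181 [0.079 0.059] F [-0.2 -1.8  2.9] J7 3.0 [0.5033 0.1392 0.0496]
```

```bash
for i in 1; do python3 -m pendant '[0,-0.005,-0.001,0,0,-0.4,18,0,0,-0.001,0,0,-0.4,18]' >/dev/null; python3 r.py; python3 -m pendant '[0,0,-0.001,0,0,-0.4,18,0,0,-0.001,0,0,-0.4,18]'>/dev/null; python3 r.py; python3 -m pendant '[0,0,-0.001,0,0,-0.4,18,0,0,-0.001,0,0,-0.4,18]'>/dev/null; python3 r.py; done
```

```text
30.18 N 290.9 Tz 0.181 [0.157 0.189] F [-0.4 -1.7  5. ] J7 -5.0 [0.5032 0.1392 0.0495]
30.52 N 298.9 Tz 0.154 [0.19  0.055] F [-0.  -2.1  5.5] J7 -12.0 [0.5032 0.1392 0.0494]
30.88 N 306.9 Tz 0.224 [0.153 0.141] F [-0.3 -2.4  5.3] J7 -20.0 [0.5032 0.1392 0.0494]
```

```bash
python3 -m pendant '[0,-0.01,0.008,0,0,-0.4,18,0,0,-0.001,0,0,-0.4,18]' >/dev/null; python3 r.py; python3 -m pendant '[0,0,-0.001,0,0,-0.4,18,0,0,-0.001,0,0,-0.4,18]'>/dev/null; python3 r.py; python3 -m pendant '[0,0,-0.001,0,0,-0.4,18,0,0,-0.001,0,0,-0.4,18]'>/dev/null; python3 r.py
```

```text
31.23 N 314.9 Tz 0.171 [0.142 0.123] F [-1.  -0.8  3.7] J7 -28.0 [0.503  0.139  0.0493]
31.57 N 322.9 Tz 0.177 [0.16  0.129] F [ 0.  -1.2  3.3] J7 -36.0 [0.503  0.1391 0.0492]
31.93 N 330.9 Tz 0.154 [0.149 0.142] F [-0.3 -1.6  4.5] J7 -44.0 [0.503  0.1391 0.0492]
```

```bash
python3 -m pendant '[-0.004,-0.006,0,0,0,-0.4,18,0,0,-0.001,0,0,-0.4,18]' >/dev/null; python3 r.py; python3 -m pendant '[0,0,-0.001,0,0,-0.4,18,0,0,-0.001,0,0,-0.4,18]'>/dev/null; python3 r.py; python3 -m pendant '[0,0,-0.001,0,0,-0.4,18,0,0,-0.001,0,0,-0.4,18]'>/dev/null; python3 r.py
```

```text
32.27 N 338.9 Tz 0.234 [0.097 0.132] F [-0.7 -0.5  3.6] J7 -51.0 [0.5029 0.1391 0.0491]
32.62 N 346.9 Tz 0.162 [0.136 0.18 ] F [-2.6 -0.8  2.8] J7 -59.0 [0.5028 0.1391 0.0491]
32.98 N 354.9 Tz 0.258 [0.241 0.173] F [-2.  -1.   4.9] J7 -67.0 [0.5028 0.1391 0.0491]
```

```bash
python3 -m pendant '[-0.01,0,0,0,0,-0.25,18,0,0,0,0,0,-0.25,18]' >/dev/null; python3 r.py; python3 -m pendant '[0,0,0,0,0,-0.25,18,0,0,0,0,0,-0.25,18]'>/dev/null; python3 r.py
```

```text
33.33 N 359.8 Tz 0.34 [0.302 0.31 ] F [0.2 0.1 4.6] J7 -72.0 [0.5027 0.1392 0.0491]
33.67 N 364.9 Tz 0.372 [0.322 0.298] F [-0.9  0.2  3.3] J7 -77.0 [0.5027 0.1391 0.0491]
```

```bash
python3 -c "
from h import *
avg(6)"
```

```text
34.075 pos (array([0.5027, 0.1392, 0.0491]), array([0., 0., 0.])) rot (array([-9.001180e+01,  2.460000e-02, -1.559105e+02]), array([0.0018, 0.0012, 0.0422])) F (array([-0.2993,  0.8214,  4.222 ]), array([0.4908, 0.4314, 0.4415])) T (array([0.0844, 0.2109, 0.2961]), array([0.0687, 0.0366, 0.0332])) q [-56.   11.3  41.4 112.   -8.6  59.8 -76.7] w 0.0235
```

Torque has risen from a free-running 0.15 N·m to a sustained 0.30 N·m, starting at N ≈ 345°. The washer is bearing, so I'm stopping here, releasing and checking.

```bash
python3 -m pendant '[0,0,0.01,0,0,0,45,0,0,0,0,0,0,45,0,0,0,0,0,0,45,0,0,0,0,0,0,50,0,0,0.3,0,0,0,50,0,0,0.5,0,0,0,50,0,0,0.6,0,0,0,50,0,0,0.6,0,0,0,50,0,0,0,0,0,0,50,0,0,0,0,0,0,50]'
python3 -c "
from h import *
avg(2)
c=env.read_camera('wrist');cv2.imwrite('pics/w16.png',c['image'][:,:,::-1])
s=env.read_camera('scene');crop(s['image'],290,150,440,270,5,'pics/s16.png');cv2.imwrite('pics/s16f.png',s['image'][:,:,::-1])"
```

```text
time_s: 35.33
tool_pos: [0.5022, 0.1388, 0.1291]
tool_rot: [-90.0, -0.0, -156.0]
force: [0.1, -0.3, -0.5]
grip_width: 0.0502
35.425 pos (array([0.5019, 0.1386, 0.1286]), array([0.0001, 0.    , 0.0001])) rot (array([-8.999470e+01, -8.300000e-02, -1.560331e+02]), array([0.0043, 0.0127, 0.0002])) F (array([-0.1695, -0.0983,  0.0982]), array([0.5543, 0.679 , 0.6482])) T (array([-0.072 ,  0.1097,  0.0121]), array([0.0118, 0.0162, 0.0017])) q [-58.    5.3  42.1 107.2  -3.8  68.9 -80.7] w 0.0497
```

View pics/w16.png

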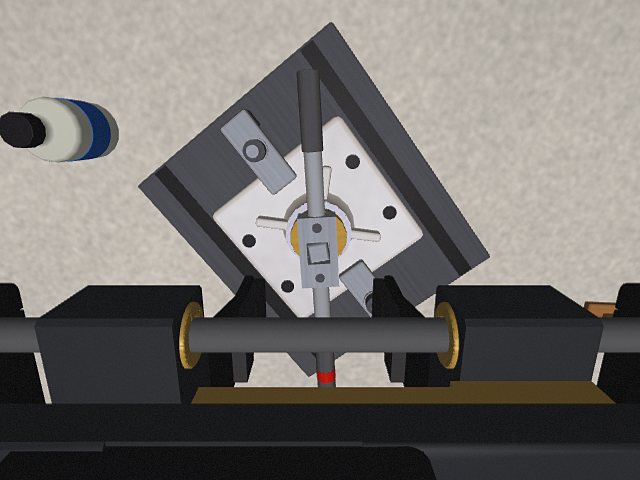

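View pics/s16f.png

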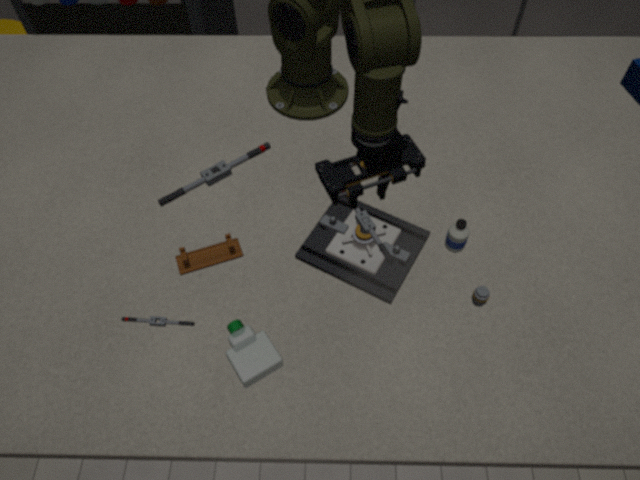

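Released, wrench seated. The bars lie a few degrees from the grip direction, so I'll measure the tap square's angle to see whether it sprang back.

```bash
python3 -c "
from h import *
c=env.read_camera('wrist');np.save('c16.npy',c,allow_pickle=True)
crop(c['image'],288,210,348,290,10,'pics/w17.png')"
```

```text
(no output)
```

View pics/w17.png

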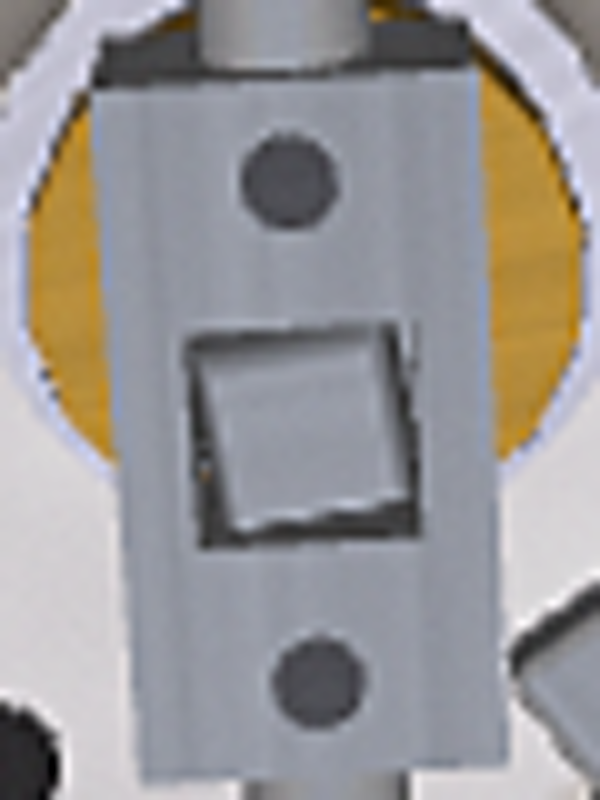

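```bash
python3 -c "
from h import *
c=np.load('c16.npy',allow_pickle=True).item()
f=lambda u,v,z:onz(c,288+u/10-.45,210+v/10-.45,z)[:2]
for z,Q in((.100,[(203,360),(385,330),(410,500),(240,530)]),(.099,[(185,335),(412,320),(420,535),(200,548)]),(.099,[(92,90),(478,68),(508,765),(145,782)])):
    q=np.array([f(*p,z) for p in Q]);print(q.mean(0),[(np.hypot(*(q[(i+1)%4]-q[i])).round(4),(np.degrees(np.arctan2(*(q[(i+1)%4]-q[i])[::-1]))%90).round(1)) for i in range(4)])
print(env.get_obs()['tool_rot'])
"
```

```text
[0.50403662 0.13999699] [(np.float64(0.0115), np.float64(33.8)), (np.float64(0.0113), np.float64(32.3)), (np.float64(0.0109), np.float64(34.6)), (np.float64(0.0114), np.float64(35.3))]
[0.50331363 0.14003773] [(np.float64(0.0142), np.float64(27.9)), (np.float64(0.0142), np.float64(26.5)), (np.float64(0.014), np.float64(27.6)), (np.float64(0.0141), np.float64(27.3))]
[0.50335602 0.1399241 ] [(np.float64(0.0237), np.float64(27.3)), (np.float64(0.0461), np.float64(27.1)), (np.float64(0.0235), np.float64(26.9)), (np.float64(0.0459), np.float64(27.4))]
[-8.99776319e+01 -8.23169565e-02 -1.56033695e+02]
```

```bash
python3 -m pendant '[0,0,0,0,0,0,50,0,0,0,0,0,0,50,0,0,0,0,0,0,50,0,0,0,0,0,0,50,0,0,0,0,0,0,50,0,0,0,0,0,0,50,0,0,0,0,0,0,50,0,0,0,0,0,0,50]'; python3 -c "
from h import *
c=env.read_camera('wrist');a=np.load('c16.npy',allow_pickle=True).item()
crop(c['image'],288,210,348,290,10,'pics/w18.png')
ga,gb=[np.float32(cv2.cvtColor(i['image'],cv2.COLOR_RGB2GRAY)) for i in(a,c)]
for n,(x0,y0,x1,y1) in dict(tape_end=(295,65,325,150),plate=(150,30,290,200)).items():
    print(n,cv2.phaseCorrelate(ga[y0:y1,x0:x1].copy(),gb[y0:y1,x0:x1].copy()))
"
```

```text
time_s: 36.58
tool_pos: [0.5025, 0.1388, 0.1294]
tool_rot: [-90.0, 0.0, -156.0]
force: [-1.2, 0.3, 0.0]
grip_width: 0.0499
tape_end ((0.06948588944058365, 0.5382897263062603), 0.885150039460924)
plate ((0.16360674385882135, 0.7676354713572096), 1.01757442921768)
```

View pics/w18.png

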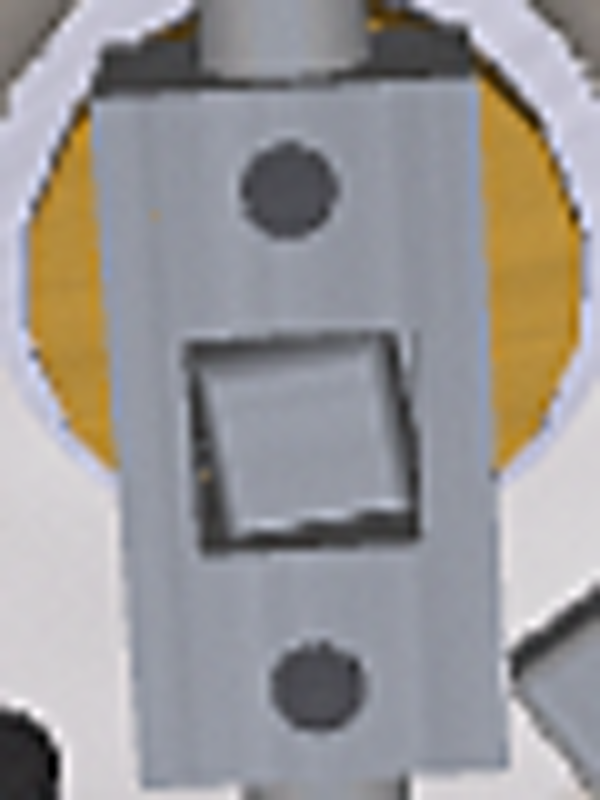

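```bash
python3 -c "
from cell import env
print(env.sign_off())"
```

```text
the job is handed in; nothing more can be done
None
```

I fitted the middle-sized wrench onto the tap's square, chased the thread in the order asked, stopped on the washer, let go and handed the job in at about 37 s. No verdict came back, and I could not measure the washer's contact force directly.

**Strokes:** these are tool angles; the tap follows within the 5° of play. I went forward to 186°, back to 90°, forward to 268° with one lift-off and half-turn re-grip on the way, back to 183°, then forward until the washer bore. The sideways force on the tool stayed under about 4 N wherever I read it.

**Stop:** the turning torque held steady at about 0.15 N·m, then climbed from about 345° to 0.30–0.33 N·m at 365°, and I stopped there. The washer force should lie between 3 and 25 N, but that is inferred from the torque.

**Last checks:**
- The wrench is let go and seated, with the hole centre at (0.5033, 0.1400) against a tap axis of (0.503, 0.1396), and it looked the same a second later.
- The other objects look where they were in the scene picture, by eye only.
- The open gripper is held about 80 mm clear of the wrench.

**What disagreed:**
- **Finger length:** the real finger ends were about 32 mm shorter than the reported TCP. My first grasp closed above the wrench without touching it, so I went lower and re-gripped.
- **Spring-back:** on release the wrench turned back about 3° and the tap about 4°, then held still.
- **Play:** the angle between tap and wrench measured about 7°, against the 5° stated. The blurred view of the tapered top may explain it.

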